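# Refit the heater relays in the bench relay unit

### The arm

A 6-joint arm with a two-finger parallel gripper is mounted at the origin on the work surface; the furniture and walls round the work are solid. World frame = base frame: x ahead of the robot, y to its left, z up, the work surface at z = 0. Lengths are in m, angles in degrees, forces in N, time in s.
With the tool pointing down it reaches from about 0.275 to 0.85 m from the base axis. Payload 19 kg.
Tool frame: the origin (TCP) lies midway between the tips of the shut fingers; the grasp point (between the pads) lies env.tcp_to_grasp behind it (env.tcp_to_grasp is the distance from the TCP to the grasp point, in m); z points along the fingers, y is the direction in which the jaws open and shut (so a half turn about z gives the same grasp; the last joint's range is limited). The gripper opens to 85 mm and grips with 20 to 120 N. Pads are 22 mm wide; open, the fingers measure 114 mm over their backs; the gripper's body (76 mm by 85 mm) begins 54 mm behind the grasp point. The pads swing forward as they close: fully open they stand 13 mm farther back than shut.
Start: joints at [-46.238, 8.623, 82.357, -0, 89.026, -7.678], TCP at [0.45, -0.358, 0.231] pointing down, gripper open.
Joint ranges: [-160.23, 160.23], [-39.13, 120.54], [6.94, 153.29], [-79.49, 259.48], [9.18, 160.14], [-161.06, 161.06]. Speed limits (degrees/s): [108.29, 108.29, 127.2, 172.46, 172.46, 172.46].

### API

Orientations are given as a 3x3 rotation matrix whose columns are the frame's x, y, z axes.
In Python, from plant import env gives the robot as it stands.
- The arm moves only by the tool send_rows, never from a script. Its argument "increments" is a list of rows, each a list of 7 numbers: the shift along the tool's x, y, z in units of 50 mm (1.0 is 50 mm), then the turn, a rotation vector about the tool's x, y, z in rad, then the closure, from 0 (fully open) to 1 (shut). In form: [[x, y, z, ax, ay, az, claw], ...]. A call has 1 to 12 rows; each row shifts and turns the commanded pose from where the row before left it, along the tool's axes as they then stand; what a row does not reach is not made up. A row lasts 1/10 s, in which the tool goes at most 50 mm and 8.59 degrees, less where a joint would pass 70% of its speed; a pose out of reach is approached as far as the arm can. A call is refused whole if a number of a shift passes 1 or a number of a turn 0.15, either way. A call with a gripper value outside its range is refused whole. The fingers move at their own pace and stop on an object; "newtons" is the grip in N (left out, the last holds). Time passes only in rows, so rows that do not move let the fingers close. It gives the time, the measured TCP pose, the force and the opening at its end, in the units of the state.
- env.get_state(): the state, without advancing time (a new reading comes with each control period).
- env.get_image(name): name is "scene" or "top"; returns the picture (384x512x3 uint8, red, green, blue); there is no depth.
- env.camera_model(name): a dict with "fovy" (degrees; the focal length in pixels is half the picture's height over the tangent of half this angle, whatever the lens; pixels are square), "cx", "cy" (the principal point, pixels), "D" ([k1, k2, p1, p2, k3] as OpenCV has them; the pictures are not rectified), "origin" and "rotation" of the camera in the world. Camera axes: x right, y up, looking along -z (the intrinsics and any distortion apply to the point x, -y, -z); pixel columns grow to the right and rows downward; lengths in m; the calibration is good to about 2 mm. A picture is of the moment at which its call begins. camera_model takes no time and is no camera call.
- env.close_job(): hands the job in, once; it reports no verdict.
Trained networks look in the newest picture that a camera, given by its name, has taken for a name from the list of things; names that differ only in an ending like _2 or _b are one class to them, and where a whole thing is asked for, a point or a joint stands for the part that bears it (a point fixed in the world has none). Each returns a list of dicts, best first, with "confidence" (0 to 1); they miss things now and then, are a little off and sometimes report something else, mostly with a low value. They report only what shows in the picture. A call takes as long as a camera call. They do not tell look-alikes from the thing itself.
- env.search_frame(camera, label): "centre" ([x, y, z] in m, in the coordinates of the camera as it stood for that picture, good to about 4 mm: the middle of the surface that is visible of it).
- env.silhouettes(camera, label): "region" (384x512 bool, what is visible of it).
The state is a dict: "clock": time; "q": joint angles; "joint_velocities": joint speeds; "tau": joint torques, N m; "tcp_pos": TCP position; "orientation": TCP orientation; "wrist_force": force on the tool from outside, world axes, zero at the start; "wrist_torque": the same for the moment, N m; "opening": finger opening in m.
Only numpy, scipy, OpenCV 4.12 (cv2) and the standard library are available. Lean on these libraries where they do the work, as an engineer would, in place of code of your own. Each camera call takes 0.05 s, during which the arm holds its last target.

### The job

Refit the relays in the bench relay unit: flip its toggle switch off first, and do not touch a relay while the switch is on. Drop every loose relay fully home into a pocket of its own (any pocket will do) and swing the lever of that pocket down shut over it (push a lever back first if it is in the way); when all are locked in, flip the toggle back on. Leave the small beaker alone.

Things in the scene. Friction and masses are not known exactly. Their poses are not given: they have to be found in the camera images.
- relay_unit: grey bench relay unit, 135 (x) x 284 (y) x 48 mm high, fixed to the bench. Origin: middle of its underside; its x points to its rear (the terminal strips, away from the robot), y to its left, z up; its yaw differs from start to start. In its flat top panel (48 mm above the bench), in a row along y, are three rectangular pockets (sockets) for relays, each with a locking lever hinged behind it, and at the right-hand (-y) end a bat toggle switch.
- supply_pivot (a point): pivot of the bat toggle, on the panel at the right-hand end of the unit, 51 mm above the bench. A steel bushing 12 mm across hides the lowest 4 mm of the bat.
- supply_tip (a point): free tip of the bat: a steel bat 6 to 9 mm thick, tip 38 mm from the pivot. It swings only along the unit's x, 0.38 rad to either side of upright.
- supply (a joint): angle of the bat toggle (rad): +0.38 = ON, bat leaning to the rear of the unit (+x, away from the robot); -0.38 = OFF, leaning to the front; 0 = upright. Over-centre: once pushed past upright it snaps to the other stop by itself and stays; about 1 N at the tip moves it. It is ON at the start.
- bay_0 (a point): middle of the floor of the left-hand (+y) pocket, axes parallel to the unit's. The pocket is 49 (unit x) x 39 (unit y) mm, 18 mm deep (floor 30 mm, mouth 48 mm above the bench), with a 2 mm chamfer at the mouth. Empty at the start; next pocket 70 mm along y.
- lever_0_hinge (a point): hinge axis (along the unit's y) of the lever of the left-hand (+y) pocket: 38 mm behind the pocket's middle, 83 mm above the bench, between two steel ears 25 mm wide over all.
- lever_0_tab (a point): middle of the outer face (uppermost when shut) of the black finger tab of that lever, 70 mm from the hinge, 4 mm off the lever's centre line. The lever is a steel bar 12 mm wide, 4 mm thick; the tab is 18 x 18 x 7 mm and ends 79 mm from the hinge.
- lever_0 (a joint): lever angle (rad): 0 = shut (level, pointing to the front over the pocket, 1 mm above a seated relay), grows as it swings up; 1.57 = upright, 2.3 = stop, leaning to the rear. Starts at 1.35 to 2.2; from 2.0 on it is clear of a relay being lowered in. Stiff hinge: it stays where it is left, about 1 N at the tab moves it, push it all the way down. It cannot shut over a relay that is not fully down.
- bay_1 (a point): middle of the floor of the middle pocket, axes parallel to the unit's. The pocket is 49 (unit x) x 39 (unit y) mm, 18 mm deep (floor 30 mm, mouth 48 mm above the bench), with a 2 mm chamfer at the mouth. Empty at the start; next pocket 70 mm along y.
- lever_1_hinge (a point): hinge axis (along the unit's y) of the lever of the middle pocket: 38 mm behind the pocket's middle, 83 mm above the bench, between two steel ears 25 mm wide over all.
- lever_1_tab (a point): middle of the outer face (uppermost when shut) of the black finger tab of that lever, 70 mm from the hinge, 4 mm off the lever's centre line. The lever is a steel bar 12 mm wide, 4 mm thick; the tab is 18 x 18 x 7 mm and ends 79 mm from the hinge.
- lever_1 (a joint): lever angle (rad): 0 = shut (level, pointing to the front over the pocket, 1 mm above a seated relay), grows as it swings up; 1.57 = upright, 2.3 = stop, leaning to the rear. Starts at 1.35 to 2.2; from 2.0 on it is clear of a relay being lowered in. Stiff hinge: it stays where it is left, about 1 N at the tab moves it, push it all the way down. It cannot shut over a relay that is not fully down.
- bay_2 (a point): middle of the floor of the right-hand (next to the toggle) pocket, axes parallel to the unit's. The pocket is 49 (unit x) x 39 (unit y) mm, 18 mm deep (floor 30 mm, mouth 48 mm above the bench), with a 2 mm chamfer at the mouth. Empty at the start; next pocket 70 mm along y.
- lever_2_hinge (a point): hinge axis (along the unit's y) of the lever of the right-hand (next to the toggle) pocket: 38 mm behind the pocket's middle, 83 mm above the bench, between two steel ears 25 mm wide over all.
- lever_2_tab (a point): middle of the outer face (uppermost when shut) of the black finger tab of that lever, 70 mm from the hinge, 4 mm off the lever's centre line. The lever is a steel bar 12 mm wide, 4 mm thick; the tab is 18 x 18 x 7 mm and ends 79 mm from the hinge.
- lever_2 (a joint): lever angle (rad): 0 = shut (level, pointing to the front over the pocket, 1 mm above a seated relay), grows as it swings up; 1.57 = upright, 2.3 = stop, leaning to the rear. Starts at 1.35 to 2.2; from 2.0 on it is clear of a relay being lowered in. Stiff hinge: it stays where it is left, about 1 N at the tab moves it, push it all the way down. It cannot shut over a relay that is not fully down.
- relay_0: plug-in relay: black plastic foot 44 (x) x 34 (y) x 14 mm, above it a clear cover 42 x 32 mm with a copper coil inside, 50 mm tall in all, about 100 g. Origin: middle of its underside, z up; stands upright on the bench at the start. All relays are alike and fit any pocket, either way round, long side along the unit's x. Two or three of the three are present.
- relay_1: plug-in relay: black plastic foot 44 (x) x 34 (y) x 14 mm, above it a clear cover 42 x 32 mm with a copper coil inside, 50 mm tall in all, about 100 g. Origin: middle of its underside, z up; stands upright on the bench at the start. All relays are alike and fit any pocket, either way round, long side along the unit's x. Two or three of the three are present.
- relay_2: plug-in relay: black plastic foot 44 (x) x 34 (y) x 14 mm, above it a clear cover 42 x 32 mm with a copper coil inside, 50 mm tall in all, about 100 g. Origin: middle of its underside, z up; stands upright on the bench at the start. All relays are alike and fit any pocket, either way round, long side along the unit's x. Two or three of the three are present.
- beaker_50: small clear beaker, 48 mm wide, 58 mm high; bystander. Origin: middle of its underside.
Not all that is in view belongs to the job. What is shaped like the relay_0 but green is not meant.

How it is judged (in metres and radians):
On the way, in this order (a step that is already met when the one before it is completed fails the run):
1. the toggle is off (value of joint supply below -0.25 rad), for 0.2 s.
2. with the toggle still off, every relay is fully down in a pocket and the lever of that pocket is shut over it (value of joint supply below -0.25 rad and ((horizontal distance between relay_0 and bay_0 below 0.006 m and z of relay_0 in the frame of bay_0 between -0.006 and 0.004 m and angle between relay_0's own z axis and vertical below 0.1 rad and value of joint lever_0 below 0.1 rad) or (horizontal distance between relay_0 and bay_1 below 0.006 m and z of relay_0 in the frame of bay_1 between -0.006 and 0.004 m and angle between relay_0's own z axis and vertical below 0.1 rad and value of joint lever_1 below 0.1 rad) or (horizontal distance between relay_0 and bay_2 below 0.006 m and z of relay_0 in the frame of bay_2 between -0.006 and 0.004 m and angle between relay_0's own z axis and vertical below 0.1 rad and value of joint lever_2 below 0.1 rad)) and ((horizontal distance between relay_1 and bay_0 below 0.006 m and z of relay_1 in the frame of bay_0 between -0.006 and 0.004 m and angle between relay_1's own z axis and vertical below 0.1 rad and value of joint lever_0 below 0.1 rad) or (horizontal distance between relay_1 and bay_1 below 0.006 m and z of relay_1 in the frame of bay_1 between -0.006 and 0.004 m and angle between relay_1's own z axis and vertical below 0.1 rad and value of joint lever_1 below 0.1 rad) or (horizontal distance between relay_1 and bay_2 below 0.006 m and z of relay_1 in the frame of bay_2 between -0.006 and 0.004 m and angle between relay_1's own z axis and vertical below 0.1 rad and value of joint lever_2 below 0.1 rad)) and ((horizontal distance between relay_2 and bay_0 below 0.006 m and z of relay_2 in the frame of bay_0 between -0.006 and 0.004 m and angle between relay_2's own z axis and vertical below 0.1 rad and value of joint lever_0 below 0.1 rad) or (horizontal distance between relay_2 and bay_1 below 0.006 m and z of relay_2 in the frame of bay_1 between -0.006 and 0.004 m and angle between relay_2's own z axis and vertical below 0.1 rad and value of joint lever_1 below 0.1 rad) or (horizontal distance between relay_2 and bay_2 below 0.006 m and z of relay_2 in the frame of bay_2 between -0.006 and 0.004 m and angle between relay_2's own z axis and vertical below 0.1 rad and value of joint lever_2 below 0.1 rad))), for 0.2 s.
At the end, for the whole second after the job is handed in: The toggle is on (over 0.25 rad); every relay present stands upright in a pocket, underside within 4 mm of the pocket floor and within 6 mm of its middle, the lever of that pocket is shut (under 0.1 rad), and the relays are at rest (value of joint supply above 0.25 rad and ((horizontal distance between relay_0 and bay_0 below 0.006 m and z of relay_0 in the frame of bay_0 between -0.006 and 0.004 m and angle between relay_0's own z axis and vertical below 0.1 rad and value of joint lever_0 below 0.1 rad) or (horizontal distance between relay_0 and bay_1 below 0.006 m and z of relay_0 in the frame of bay_1 between -0.006 and 0.004 m and angle between relay_0's own z axis and vertical below 0.1 rad and value of joint lever_1 below 0.1 rad) or (horizontal distance between relay_0 and bay_2 below 0.006 m and z of relay_0 in the frame of bay_2 between -0.006 and 0.004 m and angle between relay_0's own z axis and vertical below 0.1 rad and value of joint lever_2 below 0.1 rad)) and ((horizontal distance between relay_1 and bay_0 below 0.006 m and z of relay_1 in the frame of bay_0 between -0.006 and 0.004 m and angle between relay_1's own z axis and vertical below 0.1 rad and value of joint lever_0 below 0.1 rad) or (horizontal distance between relay_1 and bay_1 below 0.006 m and z of relay_1 in the frame of bay_1 between -0.006 and 0.004 m and angle between relay_1's own z axis and vertical below 0.1 rad and value of joint lever_1 below 0.1 rad) or (horizontal distance between relay_1 and bay_2 below 0.006 m and z of relay_1 in the frame of bay_2 between -0.006 and 0.004 m and angle between relay_1's own z axis and vertical below 0.1 rad and value of joint lever_2 below 0.1 rad)) and ((horizontal distance between relay_2 and bay_0 below 0.006 m and z of relay_2 in the frame of bay_0 between -0.006 and 0.004 m and angle between relay_2's own z axis and vertical below 0.1 rad and value of joint lever_0 below 0.1 rad) or (horizontal distance between relay_2 and bay_1 below 0.006 m and z of relay_2 in the frame of bay_1 between -0.006 and 0.004 m and angle between relay_2's own z axis and vertical below 0.1 rad and value of joint lever_1 below 0.1 rad) or (horizontal distance between relay_2 and bay_2 below 0.006 m and z of relay_2 in the frame of bay_2 between -0.006 and 0.004 m and angle between relay_2's own z axis and vertical below 0.1 rad and value of joint lever_2 below 0.1 rad)) and linear speed of each of relay_0, relay_1, relay_2 below 0.02 m/s); the robot touches nothing.
It fails at once if the fingers touch a relay (over 1 N) while the toggle is on (value of joint supply above 0.25 rad and (contact force between the fingers and relay_0 above 1 N or contact force between the fingers and relay_1 above 1 N or contact force between the fingers and relay_2 above 1 N)).
It fails at once if the robot pushes the beaker (over 2 N) (contact force between any of the fingers, the arm and beaker_50 above 2 N).
Of relay_0, relay_1, relay_2 only 2 to 3 are there at a start; the rules pass over those that are not, and their reading is None.
At some moment in a run one of relay_0, relay_1, relay_2 may be knocked a few centimetres aside while the robot is not near it.
It also fails if it takes over 210 s, if anything falls off the work surface, if the arm or the gripper's body presses on something with over 40 N, if the wrist force passes 120 N, or if a joint passes its speed limit or range.

## Working session

There is one attempt and no reset: what is moved stays moved. The work goes in short steps, Python scripts to look and compute and a tool call to move; the robot and the scene stay as the last step left them, time stands still between calls to the robot, and variables do not carry over. Pictures are saved under pics/ and viewed, and the job is handed in when it is done.

Besides the shell and the picture viewer there is one more tool, called after ">>>" by a JSON object that holds its "api" and its "payload", one argument or row to a line. send_rows: Moves the arm, as the interface text tells. Its arguments: {"type":"object","properties":{"increments":{"type":"array","items":{"type":"array","items":{"type":"number"}}},"newtons":{"type":"number"}},"required":["increments"]}

```bash
ls; mkdir -p pics; python3 - <<'E'
from plant import env
import cv2,numpy as np
s=env.get_state()
for k,v in s.items(): print(k,np.round(v,3).tolist())
print(env.tcp_to_grasp)
for c in("scene","top"):
    im=env.get_image(c); cv2.imwrite(f"pics/{c}0.png",cv2.resize(im[:,:,::-1],(800,600),interpolation=cv2.INTER_CUBIC))
    m=env.camera_model(c); print(c,{k:np.round(v,4).tolist() for k,v in m.items()})
E
```

```text
pics
clock 0.0
q [-46.238, 8.65, 82.39, -0.001, 89.026, -7.679]
joint_velocities [0.013, 0.034, -0.103, -0.065, 0.084, -0.014]
tau [-0.002, -71.304, -57.087, -0.0, 0.009, -0.0]
tcp_pos [0.449, -0.358, 0.231]
orientation [[0.623, 0.782, -0.001], [0.782, -0.623, 0.001], [0.0, -0.001, -1.0]]
wrist_force [-0.656, 0.676, -0.68]
wrist_torque [-0.012, -0.006, 0.045]
opening 0.085
0.0187
scene {'fovy': 51.4088, 'cx': 257.8376, 'cy': 194.8326, 'D': [-0.0008, 0.0, 0.0, 0.0, 0.0], 'origin': [-0.1211, -0.4104, 0.5376], 'rotation': [[0.482, 0.4388, -0.7583], [-0.8762, 0.2446, -0.4153], [0.0033, 0.8646, 0.5024]]}
top {'fovy': 47.194, 'cx': 260.2494, 'cy': 188.0363, 'D': [0.0593, 0.0, 0.0, 0.0, 0.0], 'origin': [0.4467, -0.0251, 0.9719], 'rotation': [[0.0211, 0.9935, -0.1116], [-0.9995, 0.0183, -0.026], [-0.0238, 0.112, 0.9934]]}
```

View pics/scene0.png

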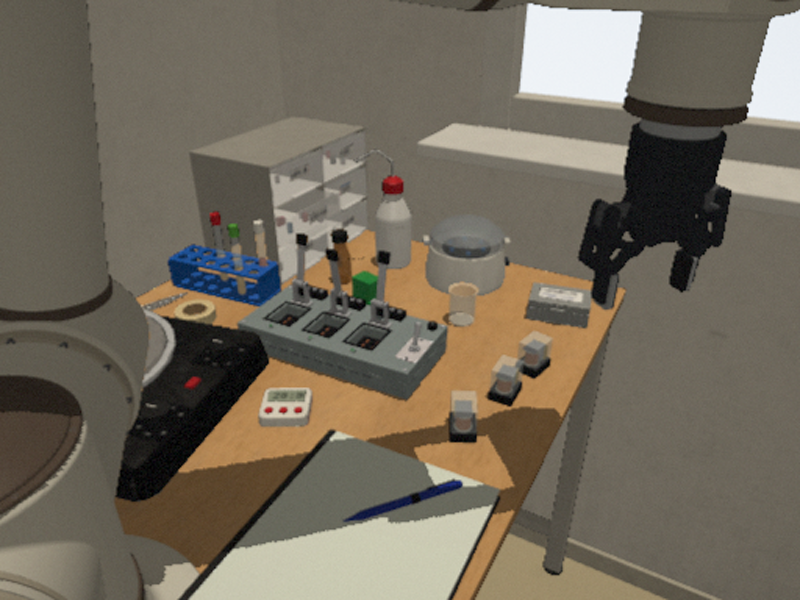

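View pics/top0.png

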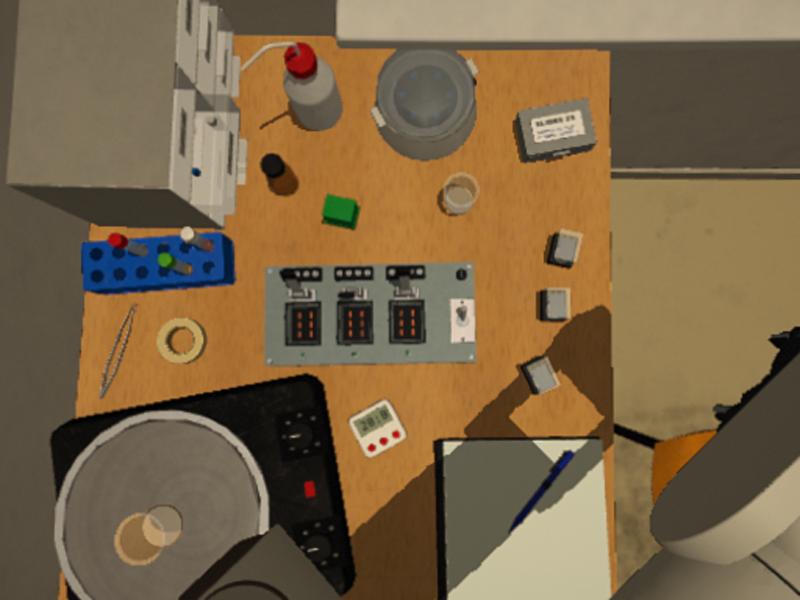

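```bash
cat > h.py <<'E'
from plant import env
import cv2,numpy as np
from scipy.optimize import minimize
def cam(c):
    m=env.camera_model(c); f=192/np.tan(np.radians(m["fovy"])/2)
    K=np.array([[f,0,m["cx"]],[0,f,m["cy"]],[0,0,1]]); F=np.diag([1,-1,-1.])
    R=(np.array(m["rotation"])@F).T; o=np.array(m["origin"])
    return K,np.array(m["D"],float),R,o
def proj(c,P):
    K,D,R,o=cam(c); P=np.atleast_2d(P).astype(float)
    return cv2.projectPoints(P,cv2.Rodrigues(R)[0],-R@o,K,D)[0][:,0]
def ray(c,uv):
    K,D,R,o=cam(c)
    n=cv2.undistortPoints(np.array(uv,float).reshape(-1,1,2),K,D)[:,0]
    return o,np.c_[n,np.ones(len(n))]@R
def onz(c,uv,z):
    o,d=ray(c,uv); return o+d*((z-o[2])/d[:,2])[:,None]
def tri(uvt,uvs):
    A=np.zeros((3,3));b=np.zeros(3);L=[]
    for c,u in(("top",uvt),("scene",uvs)):
        o,d=ray(c,[u]);d=d[0]/np.linalg.norm(d);M=np.eye(3)-np.outer(d,d);A+=M;b+=M@o;L.append((o,M))
    p=np.linalg.solve(A,b); return p,[np.linalg.norm(M@(p-o)) for o,M in L]
def toworld(c,p):
    m=env.camera_model(c); return np.array(m["rotation"])@np.array(p)+np.array(m["origin"])
def rz(a): return np.array([[np.cos(a),-np.sin(a),0],[np.sin(a),np.cos(a),0],[0,0,1]])
def save(c,name,box=None,s=1.5625,pts=None):
    im=env.get_image(c)[:,:,::-1].copy()
    if box: x0,y0,x1,y1=box
    else: x0,y0,x1,y1=0,0,512,384
    o=cv2.resize(im[y0:y1,x0:x1],None,fx=s,fy=s,interpolation=cv2.INTER_CUBIC)
    if pts is not None:
        for u,v in pts: cv2.circle(o,(int((u+.5-x0)*s),int((v+.5-y0)*s)),2,(0,0,255),-1)
    cv2.imwrite(f"pics/{name}.png",o); return im
E
python3 - <<'E'
from h import *
env.get_image("top"); env.get_image("scene")
for c in("top","scene"):
    for l in("relay_0","supply_tip","supply_pivot","bay_0","lever_0_hinge","lever_0_tab","beaker_50","relay_unit"):
        for d in env.search_frame(c,l): 
            p=toworld(c,d["centre"]); print(c,l,round(d["confidence"],2),p.round(3),proj(c,p).round(0)[0])
E
```

```text
top relay_0 0.94 [ 0.443 -0.176  0.051] [344. 241.]
top relay_0 0.83 [ 0.539 -0.194  0.051] [353. 195.]
top relay_0 0.75 [ 0.625 -0.211  0.049] [360. 155.]
top relay_0 0.65 [0.662 0.096 0.048] [216. 135.]
top relay_0 0.37 [ 0.699 -0.07   0.025] [293. 123.]
top relay_0 0.21 [0.518 0.05  0.047] [236. 203.]
top supply_tip 0.33 [0.558 0.142 0.135] [185. 178.]
top supply_pivot 0.87 [0.523 0.051 0.05 ] [235. 200.]
top bay_0 0.65 [0.524 0.047 0.05 ] [237. 200.]
top lever_0_hinge 0.66 [0.518 0.048 0.047] [237. 203.]
top beaker_50 0.71 [ 0.7   -0.065  0.026] [291. 122.]
top beaker_50 0.5 [ 0.54  -0.197  0.051] [354. 195.]
top beaker_50 0.17 [0.526 0.05  0.051] [236. 199.]
top relay_unit 0.58 [0.527 0.045 0.046] [238. 199.]
scene relay_0 0.76 [ 0.423 -0.189  0.039] [293. 268.]
scene relay_0 0.7 [ 0.528 -0.207  0.034] [322. 243.]
scene relay_0 0.61 [ 0.606 -0.223  0.034] [341. 227.]
scene relay_0 0.53 [0.55  0.137 0.133] [191. 162.]
scene relay_0 0.51 [0.655 0.092 0.041] [232. 182.]
scene supply_tip 0.57 [ 0.523 -0.076  0.073] [265. 212.]
scene supply_tip 0.28 [0.55  0.138 0.129] [191. 163.]
scene supply_pivot 0.86 [0.517 0.027 0.044] [224. 212.]
scene bay_0 0.66 [0.519 0.023 0.047] [226. 211.]
scene bay_0 0.48 [ 0.527 -0.078  0.073] [267. 211.]
scene lever_0_hinge 0.59 [0.513 0.027 0.046] [223. 212.]
scene lever_0_tab 0.54 [0.552 0.137 0.128] [192. 163.]
scene beaker_50 0.73 [ 0.677 -0.077  0.037] [294. 195.]
scene beaker_50 0.72 [0.516 0.024 0.048] [225. 211.]
scene relay_unit 0.97 [0.516 0.025 0.047] [225. 211.]
scene relay_unit 0.61 [ 0.606 -0.223  0.032] [341. 227.]
scene relay_unit 0.54 [ 0.528 -0.209  0.033] [323. 244.]
```

```bash
python3 - <<'E'
from h import *
save("top","t_unit",(160,160,320,240),5)
save("top","t_rel",(320,140,400,260),5)
save("scene","s_unit",(150,145,295,255),5.4)
save("scene","s_rel",(270,190,370,290),6)
E
```

```text
(no output)
```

View pics/t_unit.png

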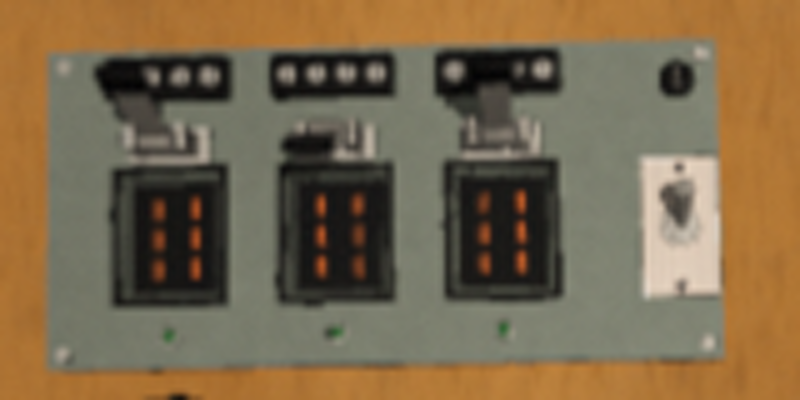

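View pics/t_rel.png

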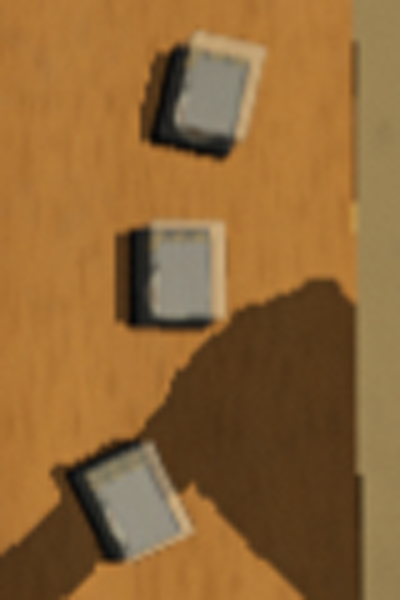

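View pics/s_unit.png

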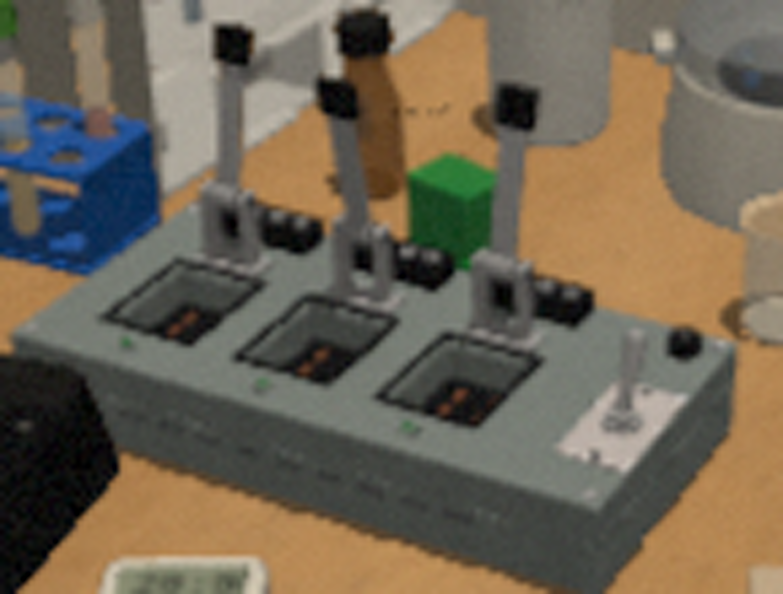

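View pics/s_rel.png

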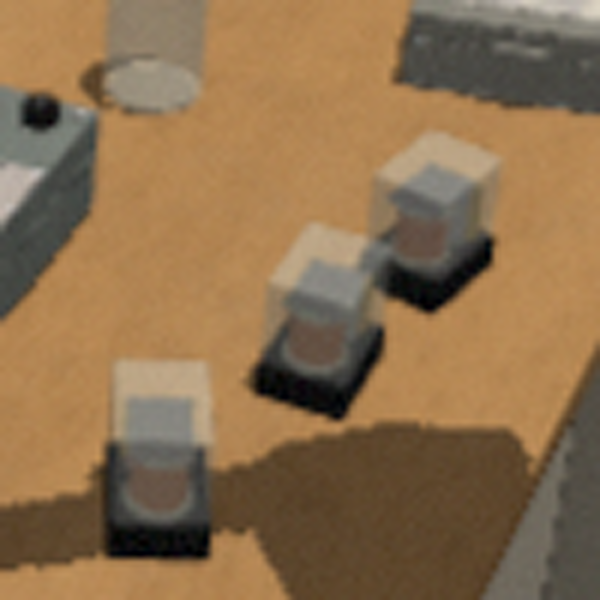

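```bash
cat >> h.py <<'E'
def boxpts(L,W,z0,z1): return np.array([[sx*L/2,sy*W/2,z] for z in(z0,z1) for sx in(-1,1) for sy in(-1,1)])
RB=np.r_[boxpts(.044,.034,0,.014),boxpts(.042,.032,.014,.050)]
def mask(c,P,S=4):
    uv=proj(c,P); h=cv2.convexHull(((uv+.5)*S).astype(np.float32)).astype(np.int32)
    m=np.zeros((384*S,512*S),np.uint8); cv2.fillConvexPoly(m,h,1); return m
def fitbox(regs,x0,B=RB,S=4,ang=True):
    big={c:cv2.resize(r.astype(np.uint8),None,fx=S,fy=S,interpolation=cv2.INTER_NEAREST) for c,r in regs.items()}
    def cost(p):
        t=0
        for c,b in big.items():
            m=mask(c,B@rz(p[2]/10).T+[p[0]/100,p[1]/100,p[3] if len(p)>3 else 0],S)
            t+=1-(m&b).sum()/max(1,(m|b).sum())
        return t
    best=None
    for a in np.radians(range(-90,90,15)) if ang else [x0[2]]:
        x=np.array([x0[0]*100,x0[1]*100,a*10])
        r=minimize(cost,x,method="Nelder-Mead",options=dict(initial_simplex=[x,x+[.6,0,0],x+[0,.6,0],x+[0,0,1.2]],xatol=.01,fatol=1e-4))
        if best is None or r.fun<best.fun: best=r
    p=best.x; return np.array([p[0]/100,p[1]/100,(np.degrees(p[2]/10)+90)%180-90]),best.fun
E
python3 - <<'E'
from h import *
c=np.array([[48,55],[718,40],[722,355],[48,370]])/5+[160,160]-.5
q=onz("top",c,.048); print(q.round(4)); 
print("sides",[np.linalg.norm(q[i]-q[(i+1)%4]).round(4) for i in range(4)],"ctr",q.mean(0).round(4))
d=q[0]-q[1]; print("yaw", np.degrees(np.arctan2(d[1],d[0]))-90); d=q[3]-q[2]; print(np.degrees(np.arctan2(d[1],d[0]))-90)
# scene corners
cs=np.array([[15,330],[735,345],[605,510]])/5.4+[150,145]-.5
print(onz("scene",cs,.048).round(4))
R={}
for cc in("top","scene"):
    env.get_image(cc)
    R[cc]=[d["region"] for d in env.silhouettes(cc,"relay_0")]
    for r in R[cc]:
        y,x=np.nonzero(r); print(cc,x.mean().round(),y.mean().round(),r.sum())
np.savez("sil.npz",top=np.array(R["top"]),scene=np.array(R["scene"]))
E
```

```text
[[ 0.5845  0.1941  0.048 ]
 [ 0.5959 -0.0908  0.048 ]
 [ 0.463  -0.0938  0.048 ]
 [ 0.4511  0.1881  0.048 ]]
sides [np.float64(0.2852), np.float64(0.133), np.float64(0.2822), np.float64(0.1335)] ctr [0.5236 0.0494 0.048 ]
yaw 2.3076017881406017
2.42244882541641
[[ 0.4543  0.185   0.048 ]
 [ 0.5945 -0.0918  0.048 ]
 [ 0.4637 -0.0992  0.048 ]]
top 218.0 135.0 395
top 361.0 158.0 416
top 345.0 240.0 400
top 224.0 187.0 39
top 355.0 195.0 427
scene 233.0 183.0 271
scene 341.0 226.0 493
scene 323.0 243.0 580
scene 295.0 267.0 610
```

```bash
python3 - <<'E'
from h import *
Z=np.load("sil.npz");T=Z["top"];S=Z["scene"]
for t,s,x0 in((1,1,(.62,-.215)),(4,2,(.54,-.2)),(2,3,(.44,-.18))):
    print(fitbox({"top":T[t],"scene":S[s]},(*x0,0)),fitbox({"top":T[t]},(*x0,0)),fitbox({"scene":S[s]},(*x0,0)))
yaw=np.radians(2.4);c0=np.array([.524,.048,0])
P=[boxpts(.135,.284,0,.048)]
for i in range(3): pass
# search pocket offsets: top panel pocket corners seen in crop
for c,px in(("top",np.array([[113,170],[227,167],[226,303],[113,304],[280,165],[394,163],[393,299],[280,301],[447,162],[560,160],[559,296],[447,298]])/5+[160,160]-.5),
            ("scene",np.array([[103,313],[180,260],[265,280],[187,342],[235,352],[313,295],[398,317],[322,383],[378,393],[447,333],[543,355],[476,425]])/5.4+[150,145]-.5)):
    q=(onz(c,px,.048)-c0)@rz(yaw)
    for i in range(3): k=q[4*i:4*i+4]; print(c,i,k[:,:2].mean(0).round(4),np.ptp(k[:,:2],axis=0).round(4))
E
```

```text
Traceback (most recent call last):
  File "h.py", line 50, in fitbox
    r=minimize(cost,x,method="Nelder-Mead",options=dict(initial_simplex=[x,x+[.6,0,0],x+[0,.6,0],x+[0,0,1.2]],xatol=.01,fatol=1e-4))
  File "h.py", line 44, in cost
    m=mask(c,B@rz(p[2]/10).T+[p[0]/100,p[1]/100,p[3] if len(p)>3 else 0],S)
  File "h.py", line 37, in mask
    uv=proj(c,P); h=cv2.convexHull(((uv+.5)*S).astype(np.float32)).astype(np.int32)
  File "h.py", line 10, in proj
    K,D,R,o=cam(c); P=np.atleast_2d(P).astype(float)
            ~~~^^^
  File "h.py", line 5, in cam
    m=env.camera_model(c); f=192/np.tan(np.radians(m["fovy"])/2)
ValueError: time passes only in moves, steps and waits
```

```bash
sed -i 's/^def cam(c):/import functools\n@functools.lru_cache(None)\ndef cam(c):/' h.py
cat > a.py <<'E'
from h import *
Z=np.load("sil.npz");T=Z["top"];S=Z["scene"]
for t,s,x0 in((1,1,(.62,-.215)),(4,2,(.54,-.2)),(2,3,(.44,-.18))):
    for r in({"top":T[t],"scene":S[s]},{"top":T[t]},{"scene":S[s]}): p,f=fitbox(r,(*x0,0)); print(p.round(4),round(f,3),end=" | ")
    print()
yaw=np.radians(2.4);c0=np.array([.524,.048,0])
for c,px in(("top",np.array([[113,170],[227,167],[226,303],[113,304],[280,165],[394,163],[393,299],[280,301],[447,162],[560,160],[559,296],[447,298]])/5+[160,160]-.5),
            ("scene",np.array([[103,313],[180,260],[265,280],[187,342],[235,352],[313,295],[398,317],[322,383],[378,393],[447,333],[543,355],[476,425]])/5.4+[150,145]-.5)):
    q=(onz(c,px,.048)-c0)@rz(yaw)
    for i in range(3): k=q[4*i:4*i+4]; print(c,i,k[:,:2].mean(0).round(4),np.ptp(k[:,:2],axis=0).round(4))
E
python3 a.py
```

```text
[  0.6215  -0.2176 -11.8573] 0.268 | [  0.6221  -0.2168 -14.5346] 0.097 | [  0.62    -0.2182 -10.1252] 0.153 | 
[ 0.5426 -0.2051  0.0584] 0.139 | [ 0.5421 -0.2048 -0.7327] 0.059 | [ 0.544  -0.2055  1.6095] 0.055 | 
[ 0.4452 -0.1839 25.798 ] 0.152 | [ 0.445  -0.1835 27.9978] 0.07 | [ 0.4449 -0.185  25.438 ] 0.065 | 
top 0 [-0.0118  0.0918] [0.0575 0.0483]
top 1 [-0.0118  0.0213] [0.0577 0.0488]
top 2 [-0.0121 -0.049 ] [0.0576 0.0488]
scene 0 [-0.0089  0.0905] [0.059  0.0473]
scene 1 [-0.0094  0.0207] [0.0595 0.0472]
scene 2 [-0.009  -0.0499] [0.0589 0.0474]
```

```bash
cat > b.py <<'E'
from h import *
yaw=np.radians(2.4);c0=np.array([.524,.048,0])
def T(a,b): return tri(np.array(a)/5+160-.5,np.array(b)/5.4+[150,145]-.5)
for n,a,b in(("tip",(678,190),(633,335)),("pivot",(682,232),(622,420)),("tab0",(122,75),(233,45)),("tab1",(308,146),(338,98)),("tab2",(490,70),(516,106)),("knob",(676,78),(685,343))):
    p,e=T(a,b); u=(p-c0)@rz(yaw); print(n,p.round(4),np.round(e,4),"unit",u.round(4), np.degrees(np.arctan2(u[2]-.083,.0275-u[0])).round(1) if n[:3]=="tab" else "")
print((onz("top",np.array([[682,232]])/5+160-.5,.051)-c0)@rz(yaw))
for y in(.0911,.021,-.0494): print("bay",(c0+rz(yaw)@[-.0105,y,0]).round(4))
E
python3 b.py
```

```text
tip [ 0.5294 -0.0743  0.0829] [0.0017 0.0017] unit [ 0.0003 -0.1224  0.0829] 
pivot [ 0.5146 -0.0777  0.0518] [0.0016 0.0016] unit [-0.0147 -0.1252  0.0518] 
tab0 [0.5627 0.1411 0.1493] [0.0008 0.0008] unit [0.0426 0.0914 0.1493] 102.8
tab1 [0.5371 0.0688 0.1511] [0.0016 0.0016] unit [0.014  0.0203 0.1511] 78.8
tab2 [0.5672 0.0009 0.1507] [0.0015 0.0015] unit [ 0.0412 -0.0488  0.1507] 101.5
knob [ 0.5794 -0.0741  0.0517] [0.0011 0.0011] unit [ 0.0502 -0.1243  0.0517] 
[[-0.01535209 -0.12388823  0.051     ]]
bay [0.5097 0.1386 0.    ]
bay [0.5126 0.0685 0.    ]
bay [ 0.5156 -0.0018  0.    ]
```

```bash
cat > p.py <<'E'
# usage: p.py x y z yawdeg [u]  (u: xyz in unit frame)
import sys
from h import *
from scipy.spatial.transform import Rotation as Ro
C0=np.array([.524,.048,0]);YAW=2.4
a=sys.argv[1:]; t=np.array(a[:3],float); yd=float(a[3])
if "u" in a: t=C0+rz(np.radians(YAW))@t; yd+=YAW
s=env.get_state(); R=np.array(s["orientation"]); p=np.array(s["tcp_pos"])
y=np.radians(yd); W=np.array([[np.cos(y),np.sin(y),0],[np.sin(y),-np.cos(y),0],[0,0,-1]]).reshape(3,3)
rv=Ro.from_matrix(R.T@W).as_rotvec(); n=max(1,int(np.ceil(abs(rv).max()/.14)))
print("clock",s["clock"],"tcp",p.round(4),"F",np.round(s["wrist_force"],1),"open",round(s["opening"],4),"q",np.round(s["q"],0))
print("target",t.round(4),"turn",rv.round(3),"=",n,"x",(rv/n).round(4)); d=W.T@(t-p)/.05
print("shift after turn (units)",d.round(3),"rows@0.6:",int(np.ceil(np.linalg.norm(d)/.6)))
E
python3 p.py .038 -.124 .2 0 u
```

```text
clock 1.4 tcp [ 0.4496 -0.3584  0.2313] F [0.9 1.2 0.2] open 0.0858 q [-46.   9.  82.  -0.  89.  -8.]
target [ 0.5672 -0.0743  0.2   ] turn [-0.     0.     0.856] = 7 x [-0.      0.      0.1223]
shift after turn (units) [ 2.588 -5.579  0.625] rows@0.6: 11
```

>>> {"api": "send_rows", "payload": {
  "increments": [
    [0,0,0,0,0,0.122,1],
    [0,0,0,0,0,0.122,1],
    [0,0,0,0,0,0.122,1],
    [0,0,0,0,0,0.122,1],
    [0,0,0,0,0,0.122,1],
    [0,0,0,0,0,0.122,1],
    [0,0,0,0,0,0.124,1]
  ]
}}

```text
clock: 2.1
tcp_pos: [0.4496, -0.3584, 0.2313]
orientation: [[0.999, 0.037, -0.0], [0.037, -0.999, 0.0], [-0.0, -0.0, -1.0]]
wrist_force: [1.0, -0.3, 0.4]
opening: 0.0002
```

>>> {"api": "send_rows", "payload": {
  "increments": [
    [0.235,-0.507,0.057,0,0,0,1],
    [0.235,-0.507,0.057,0,0,0,1],
    [0.235,-0.507,0.057,0,0,0,1],
    [0.235,-0.507,0.057,0,0,0,1],
    [0.235,-0.507,0.057,0,0,0,1],
    [0.235,-0.507,0.057,0,0,0,1],
    [0.235,-0.507,0.057,0,0,0,1],
    [0.235,-0.507,0.057,0,0,0,1],
    [0.235,-0.507,0.057,0,0,0,1],
    [0.235,-0.507,0.057,0,0,0,1],
    [0.235,-0.507,0.057,0,0,0,1]
  ]
}}

```text
clock: 3.2
tcp_pos: [0.5674, -0.0733, 0.1999]
orientation: [[0.999, 0.042, 0.0], [0.042, -0.999, 0.0], [0.0, -0.0, -1.0]]
wrist_force: [-0.2, -0.5, -0.3]
opening: 0.0002
```

```bash
python3 p.py .038 -.124 .073 0 u
```

```text
clock 3.2 tcp [ 0.5674 -0.0733  0.1999] F [-0.2 -0.5 -0.3] open 0.0002 q [-15.   9.  86.   0.  85.  73.]
target [ 0.5672 -0.0743  0.073 ] turn [-0. -0. -0.] = 1 x [-0.     -0.0001 -0.0001]
shift after turn (units) [-0.006  0.02   2.537] rows@0.6: 5
```

>>> {"api": "send_rows", "payload": {
  "increments": [
    [0,0.02,0.6,0,0,0,1],
    [0,0,0.6,0,0,0,1],
    [0,0,0.5,0,0,0,1],
    [0,0,0.4,0,0,0,1],
    [0,0,0.3,0,0,0,1],
    [0,0,0.14,0,0,0,1]
  ]
}}

```text
clock: 3.8
tcp_pos: [0.5667, -0.0753, 0.0717]
orientation: [[0.999, 0.042, -0.001], [0.042, -0.999, 0.0], [-0.001, -0.001, -1.0]]
wrist_force: [-0.3, 0.2, 0.3]
opening: 0.0001
```

```bash
python3 -c "
from h import *
save('scene','s1',(200,130,330,250),5)
save('top','t1')
"
```

```text
(no output)
```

View pics/s1.png

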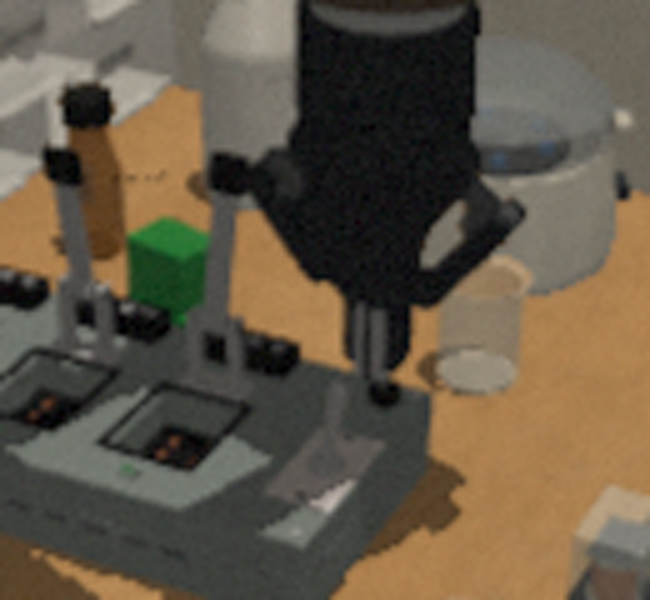

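View pics/t1.png

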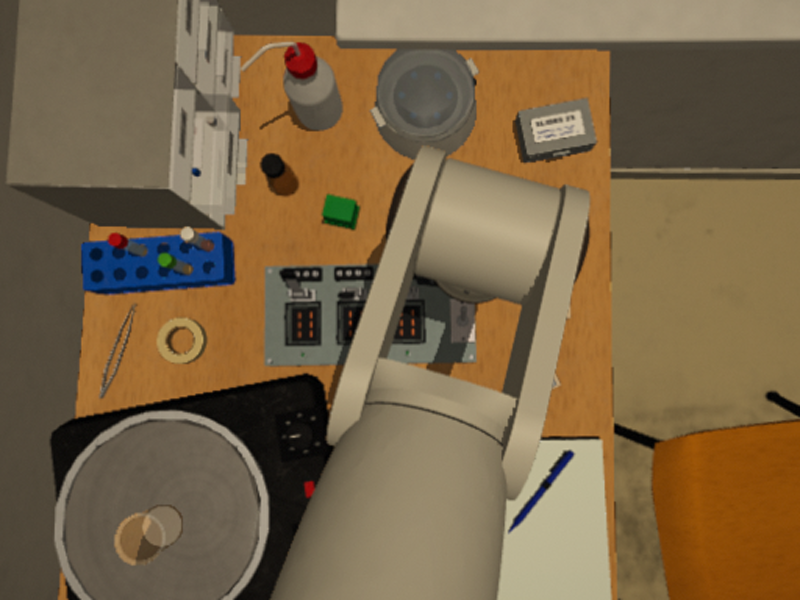

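>>> {"api": "send_rows", "payload": {
  "increments": [
    [0,0.1,0,0,0,0,1],
    [-0.2,0,0,0,0,0,1],
    [-0.15,0,0,0,0,0,1],
    [-0.1,0,0,0,0,0,1],
    [-0.1,0,0,0,0,0,1],
    [-0.1,0,0,0,0,0,1],
    [-0.1,0,0,0,0,0,1],
    [-0.1,0,0,0,0,0,1],
    [0,0,0,0,0,0,1],
    [0,0,0,0,0,0,1]
  ]
}}

```text
clock: 4.9
tcp_pos: [0.5249, -0.0822, 0.073]
orientation: [[0.999, 0.042, 0.0], [0.042, -0.999, 0.0], [0.0, -0.0, -1.0]]
wrist_force: [0.1, -0.6, -0.5]
opening: 0.0002
```

>>> {"api": "send_rows", "payload": {
  "increments": [
    [0.2,0,0,0,0,0,1],
    [0.2,0,0,0,0,0,1],
    [0,0,-0.5,0,0,0,1],
    [0,0,-0.6,0,0,0,1],
    [0,0,-0.6,0,0,0,1],
    [0,0,-0.6,0,0,0,1],
    [0,0,-0.6,0,0,0,1]
  ]
}}

```text
clock: 5.6
tcp_pos: [0.5456, -0.0812, 0.2192]
orientation: [[0.999, 0.042, 0.0], [0.042, -0.999, 0.0], [0.0, -0.0, -1.0]]
wrist_force: [-0.1, -0.4, 0.3]
opening: 0.0
```

```bash
python3 -c "
from h import *
save('scene','s2',(200,130,330,250),5)
"; python3 p.py 0 .0904 .2 0 u
```

```text
clock 5.65 tcp [ 0.5469 -0.0816  0.2243] F [-0.6 -1.1  5.4] open 0.0003 q [-16.   6.  86.   0.  88.  71.]
target [0.5202 0.1383 0.2   ] turn [ 0.002 -0.006  0.   ] = 1 x [ 0.0019 -0.0057  0.0002]
shift after turn (units) [-0.349 -4.417  0.486] rows@0.6: 8
```

View pics/s2.png

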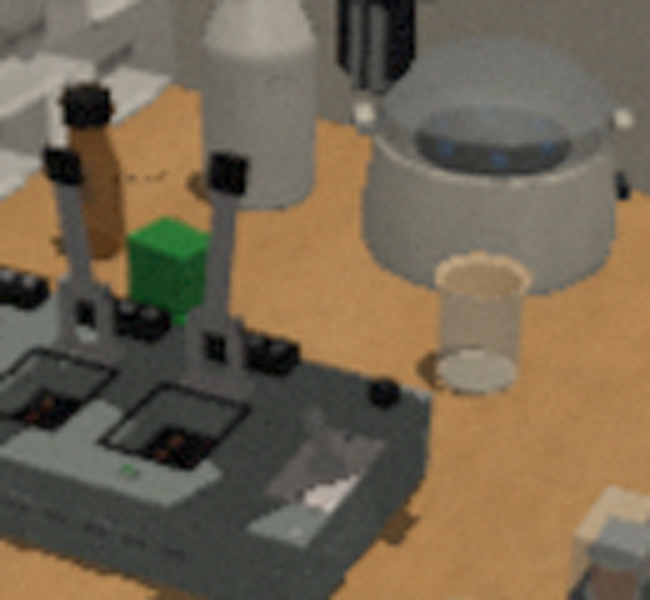

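>>> {"api": "send_rows", "payload": {
  "increments": [
    [-0.12,-0.55,0.06,0,0,0,1],
    [-0.12,-0.55,0.06,0,0,0,1],
    [-0.12,-0.55,0.06,0,0,0,1],
    [-0.12,-0.55,0.06,0,0,0,1],
    [-0.12,-0.55,0.06,0,0,0,1],
    [-0.12,-0.55,0.06,0,0,0,1],
    [-0.12,-0.55,0.06,0,0,0,1],
    [-0.12,-0.55,0.06,0,0,0,1]
  ]
}}

```text
clock: 6.45
tcp_pos: [0.488, 0.1379, 0.1938]
orientation: [[0.999, 0.042, 0.0], [0.042, -0.999, 0.0], [0.0, -0.0, -1.0]]
wrist_force: [0.6, 0.2, -0.1]
opening: 0.0001
```

```bash
python3 p.py -.03 .0904 .135 0 u;  python3 p.py .05 .0904 .135 0 u
```

```text
clock 6.45 tcp [0.488  0.1379 0.1938] F [ 0.6  0.2 -0.1] open 0.0001 q [ 7.  1. 95.  0. 84. 95.]
target [0.4902 0.1371 0.135 ] turn [-0. -0. -0.] = 1 x [-0.0002 -0.0001 -0.    ]
shift after turn (units) [0.043 0.018 1.176] rows@0.6: 2
clock 6.45 tcp [0.488  0.1379 0.1938] F [ 0.6  0.2 -0.1] open 0.0001 q [ 7.  1. 95.  0. 84. 95.]
target [0.5702 0.1404 0.135 ] turn [-0. -0. -0.] = 1 x [-0.0002 -0.0001 -0.    ]
shift after turn (units) [1.643 0.018 1.176] rows@0.6: 4
```

>>> {"api": "send_rows", "payload": {
  "increments": [
    [0,0,0.6,0,0,0,1],
    [0,0,0.57,0,0,0,1],
    [0.4,0,0,0,0,0,1],
    [0.25,0,0,0,0,0,1],
    [0.2,0,0,0,0,0,1],
    [0.2,0,0,0,0,0,1],
    [0.2,0,0,0,0,0,1],
    [0.2,0,0,0,0,0,1],
    [0.19,0,0,0,0,0,1],
    [0,0,0,0,0,0,1]
  ]
}}

```text
clock: 7.45
tcp_pos: [0.5706, 0.1398, 0.1354]
orientation: [[0.999, 0.042, 0.0], [0.042, -0.999, 0.0], [0.0, -0.0, -1.0]]
wrist_force: [-0.1, 0.7, -0.2]
opening: 0.0
```

```bash
python3 -c "
from h import *
save('scene','s3',(150,130,310,250),5)
"; python3 p.py .05 .0904 .135 0 u
```

```text
clock 7.5 tcp [0.57   0.1398 0.1353] F [ 0.1 -0.  -0.2] open 0.0002 q [ 6. 13. 89.  0. 79. 94.]
target [0.5702 0.1404 0.135 ] turn [ 0.  0. -0.] = 1 x [ 0.      0.0001 -0.0002]
shift after turn (units) [ 0.003 -0.012  0.006] rows@0.6: 1
```

View pics/s3.png

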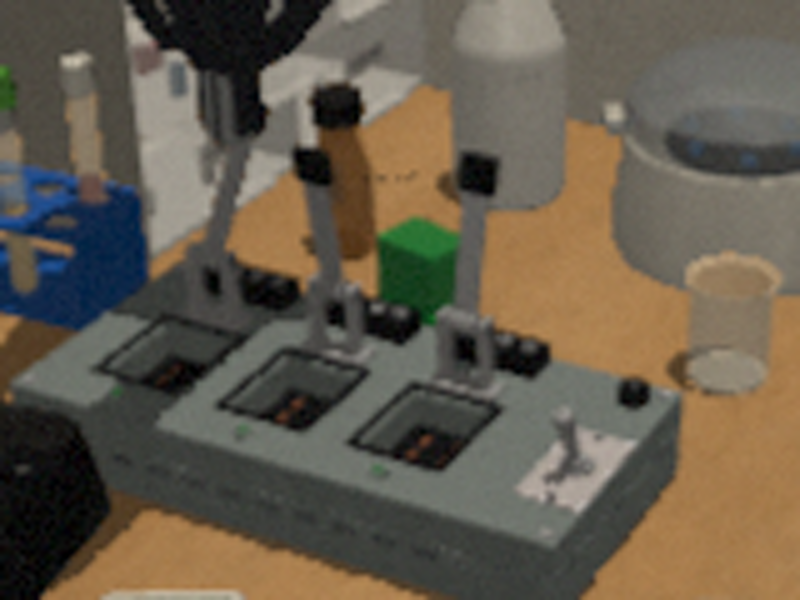

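>>> {"api": "send_rows", "payload": {
  "increments": [
    [-0.6,0,0,0,0,0,1],
    [-0.6,0,0,0,0,0,1],
    [-0.5,0,0,0,0,0,1],
    [0,0.5,0,0,0,0,1],
    [0,0.5,0,0,0,0,1],
    [0,0.4,0,0,0,0,1],
    [0.3,0,0,0,0,0,1],
    [0.2,0,0,0,0,0,1],
    [0.2,0,0,0,0,0,1],
    [0.2,0,0,0,0,0,1],
    [0.2,0,0,0,0,0,1],
    [0.2,0,0,0,0,0,1]
  ]
}}

```text
clock: 8.7
tcp_pos: [0.5532, 0.0695, 0.1353]
orientation: [[0.999, 0.042, -0.001], [0.042, -0.999, 0.0], [-0.001, -0.0, -1.0]]
wrist_force: [-2.0, -0.2, 0.2]
opening: -0.0
```

>>> {"api": "send_rows", "payload": {
  "increments": [
    [0.2,0,0,0,0,0,1],
    [0.2,0,0,0,0,0,1],
    [0,0,0,0,0,0,1],
    [-0.6,0,0,0,0,0,1],
    [-0.6,0,0,0,0,0,1],
    [-0.5,0,0,0,0,0,1],
    [0,0.5,0,0,0,0,1],
    [0,0.5,0,0,0,0,1],
    [0,0.4,0,0,0,0,1],
    [0.4,0,0,0,0,0,1],
    [0.3,0,0,0,0,0,1]
  ]
}}

```text
clock: 9.8
tcp_pos: [0.5261, -0.0027, 0.1358]
orientation: [[0.999, 0.041, 0.001], [0.041, -0.999, -0.0], [0.001, 0.0, -1.0]]
wrist_force: [-0.6, 0.4, -0.2]
opening: 0.0002
```

>>> {"api": "send_rows", "payload": {
  "increments": [
    [0.2,0,0,0,0,0,1],
    [0.2,0,0,0,0,0,1],
    [0.2,0,0,0,0,0,1],
    [0.2,0,0,0,0,0,1],
    [0.2,0,0,0,0,0,1],
    [0,0,0,0,0,0,1],
    [-0.5,0,0,0,0,0,0.2],
    [-0.5,0,-0.4,0,0,0,0.2],
    [0,0,-0.6,0,0,0,0.2]
  ]
}}

```text
clock: 10.7
tcp_pos: [0.5226, -0.0019, 0.1847]
orientation: [[0.999, 0.042, -0.004], [0.042, -0.999, 0.001], [-0.004, -0.001, -1.0]]
wrist_force: [1.5, -0.1, 1.3]
opening: 0.0435
```

```bash
python3 p.py .5435 -.205 .2 0
```

```text
clock 10.7 tcp [ 0.5226 -0.0019  0.1847] F [ 1.5 -0.1  1.3] open 0.0435 q [-9.  4. 93. -0. 83. 79.]
target [ 0.5435 -0.205   0.2   ] turn [-0.001  0.004  0.042] = 1 x [-0.0006  0.0037  0.0418]
shift after turn (units) [ 0.419  4.063 -0.305] rows@0.6: 7
```

>>> {"api": "send_rows", "payload": {
  "increments": [
    [0.05,0.55,-0.04,0,0,0.042,0.2],
    [0.05,0.55,-0.04,0,0,0,0.2],
    [0.05,0.55,-0.04,0,0,0,0.2],
    [0.05,0.55,-0.04,0,0,0,0.2],
    [0.05,0.55,-0.04,0,0,0,0.2],
    [0.05,0.55,-0.04,0,0,0,0.2],
    [0.05,0.55,-0.04,0,0,0,0.2],
    [0.05,0.2,0,0,0,0,0.2]
  ]
}}

```text
clock: 11.5
tcp_pos: [0.5464, -0.2065, 0.1996]
orientation: [[1.0, -0.002, 0.0], [-0.002, -1.0, -0.0], [0.0, 0.0, -1.0]]
wrist_force: [-0.9, 1.1, 0.3]
opening: 0.0685
```

```bash
cat > f.py <<'E'
from h import *
import sys
R={}
for cc in("top","scene"):
    env.get_image(cc); R[cc]=[d["region"] for d in env.silhouettes(cc,"relay_0")]
    for i,r in enumerate(R[cc]): y,x=np.nonzero(r); print(cc,i,x.mean().round(),y.mean().round(),r.sum())
np.savez("sil.npz",top=np.array(R["top"]),scene=np.array(R["scene"]))
save("scene",sys.argv[1],(150,120,400,300),3.2)
E
python3 f.py s4; python3 p.py .5435 -.205 .11 0
```

```text
top 0 218.0 135.0 399
top 1 188.0 173.0 224
scene 0 295.0 267.0 592
scene 1 234.0 182.0 298
scene 2 342.0 226.0 481
scene 3 323.0 243.0 566
scene 4 223.0 211.0 6537
clock 11.75 tcp [ 0.5466 -0.2034  0.1994] F [-0.5 -0.5 -0.1] open 0.068 q [-28.  10.  84.   0.  86.  62.]
target [ 0.5435 -0.205   0.11  ] turn [-0.  0.  0.] = 1 x [-0.0004  0.0002  0.0005]
shift after turn (units) [-0.061  0.032  1.787] rows@0.6: 3
```

View pics/s4.png

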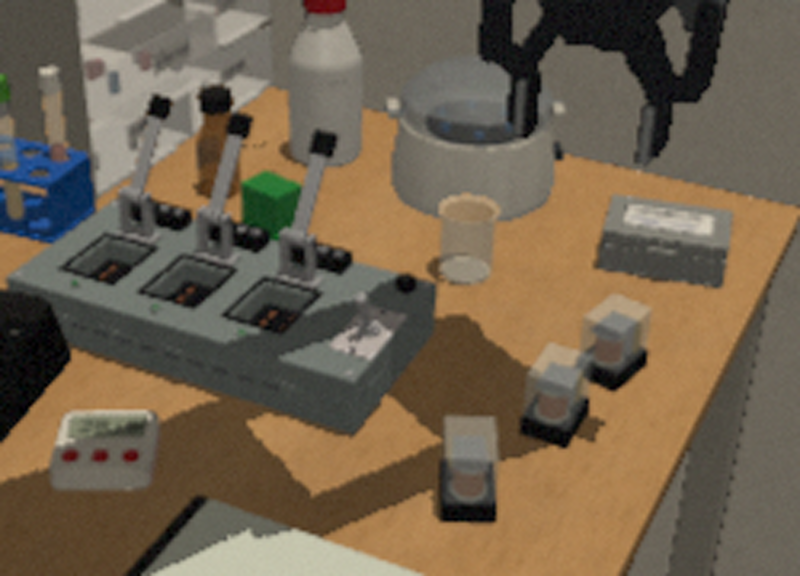

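>>> {"api": "send_rows", "payload": {
  "increments": [
    [-0.06,0.03,0.6,0,0,0,0.2],
    [0,0,0.6,0,0,0,0.2],
    [0,0,0.5,0,0,0,0.2],
    [0,0,0.4,0,0,0,0.2],
    [0,0,0.3,0,0,0,0.2],
    [0,0,0.3,0,0,0,0.2],
    [0,0,0.3,0,0,0,0.2],
    [0,0,0.3,0,0,0,0.2],
    [0,0,0.18,0,0,0,0.2],
    [0,0,0,0,0,0,0.2]
  ]
}}

```text
clock: 12.75
tcp_pos: [0.5431, -0.2057, 0.024]
orientation: [[1.0, -0.0, -0.002], [-0.0, -1.0, 0.001], [-0.002, -0.001, -1.0]]
wrist_force: [-0.6, -0.3, 0.0]
opening: 0.0682
```

```bash
python3 p.py .5435 -.205 .025 0; python3 -c "
from h import *
save('scene','s5',(270,190,390,290),6)"
```

```text
clock 12.75 tcp [ 0.5431 -0.2057  0.024 ] F [-0.6 -0.3  0. ] open 0.0682 q [-28.  18.  96.   0.  66.  62.]
target [ 0.5435 -0.205   0.025 ] turn [-0.001  0.002 -0.   ] = 1 x [-0.001   0.0018 -0.0003]
shift after turn (units) [ 0.009 -0.013 -0.019] rows@0.6: 1
```

View pics/s5.png

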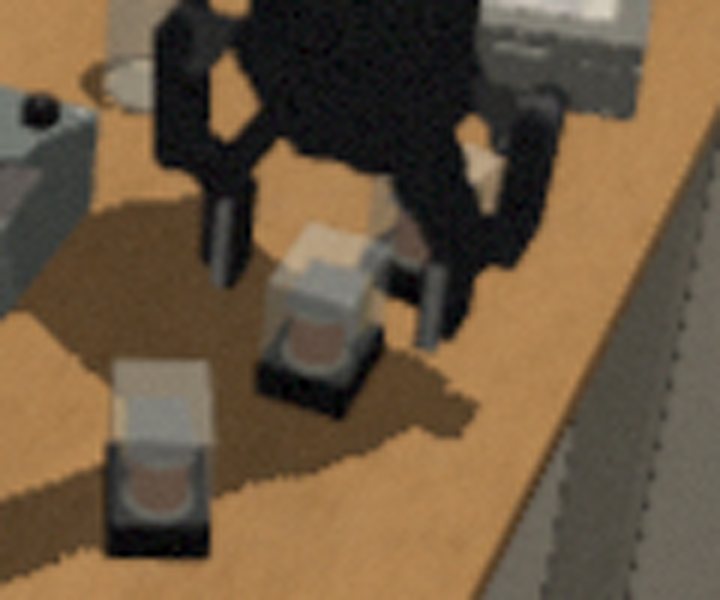

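>>> {"api": "send_rows", "payload": {
  "increments": [
    [0,0,0,0,0,0,1],
    [0,0,0,0,0,0,1],
    [0,0,0,0,0,0,1],
    [0,0,0,0,0,0,1],
    [0,0,0,0,0,0,1],
    [0,0,0,0,0,0,1]
  ],
  "newtons": 30
}}

```text
clock: 13.4
tcp_pos: [0.544, -0.2061, 0.0262]
orientation: [[1.0, -0.0, 0.001], [-0.0, -1.0, -0.001], [0.001, 0.001, -1.0]]
wrist_force: [0.2, 0.1, 6.0]
opening: 0.0316
```

>>> {"api": "send_rows", "payload": {
  "increments": [
    [0,0,-0.2,0,0,0,1],
    [0,0,-0.4,0,0,0,1],
    [0,0,-0.6,0,0,0,1],
    [0,0,-0.6,0,0,0,1],
    [0,0,-0.6,0,0,0,1],
    [0,0,-0.6,0,0,0,1]
  ]
}}

```text
clock: 14.0
tcp_pos: [0.5434, -0.2058, 0.1774]
orientation: [[1.0, -0.0, 0.0], [-0.0, -1.0, -0.0], [0.0, 0.0, -1.0]]
wrist_force: [1.2, 0.4, -1.0]
opening: 0.0315
```

```bash
python3 p.py -.0105 .0908 .17 0 u; python3 -c "
from h import *
save('scene','s6',(270,110,390,290),3.3)"
```

```text
clock 14.0 tcp [ 0.5434 -0.2058  0.1774] F [ 1.2  0.4 -1. ] open 0.0315 q [-28.  11.  86.   0.  83.  62.]
target [0.5097 0.1383 0.17  ] turn [ 0.    -0.    -0.042] = 1 x [ 0.0001 -0.0002 -0.0421]
shift after turn (units) [-0.385 -6.904  0.148] rows@0.6: 12
```

View pics/s6.png

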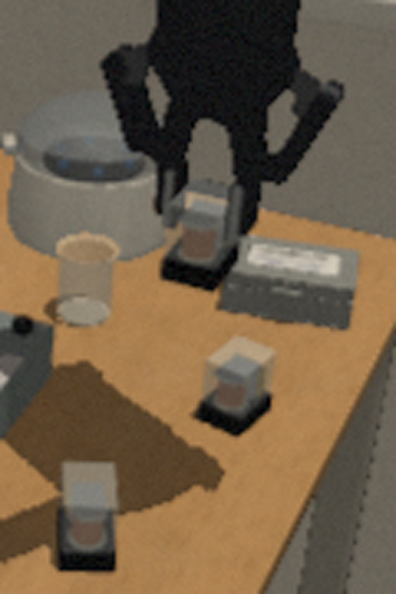

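>>> {"api": "send_rows", "payload": {
  "increments": [
    [0,0,0,0,0,-0.042,1],
    [-0.035,-0.3,-0.1,0,0,0,1],
    [-0.035,-0.6,0,0,0,0,1],
    [-0.035,-0.7,0,0,0,0,1],
    [-0.035,-0.7,0,0,0,0,1],
    [-0.035,-0.7,0,0,0,0,1],
    [-0.035,-0.7,0,0,0,0,1],
    [-0.035,-0.7,0,0,0,0,1],
    [-0.035,-0.7,0,0,0,0,1],
    [-0.035,-0.7,0,0,0,0,1],
    [-0.035,-0.7,0,0,0,0,1],
    [-0.035,-0.4,0,0,0,0,1]
  ]
}}

```text
clock: 15.25
tcp_pos: [0.5088, 0.1407, 0.1808]
orientation: [[0.999, 0.042, -0.0], [0.042, -0.999, 0.001], [-0.0, -0.001, -1.0]]
wrist_force: [0.6, -0.6, -1.0]
opening: 0.0314
```

>>> {"api": "send_rows", "payload": {
  "increments": [
    [0,0,0.25,0,0,0,1],
    [0,0,0.5,0,0,0,1],
    [0,0,0.5,0,0,0,1],
    [0,0,0.4,0,0,0,1],
    [0,0,0,0,0,0,1]
  ]
}}

```text
clock: 15.75
tcp_pos: [0.5081, 0.1376, 0.0953]
orientation: [[0.999, 0.041, -0.005], [0.041, -0.999, -0.001], [-0.005, 0.0, -1.0]]
wrist_force: [-0.1, 0.1, -0.3]
opening: 0.0316
```

```bash
python3 p.py -.0105 .0908 .055 0 u; python3 -c "
from h import *
save('scene','s7',(150,130,290,240),5.6)
save('top','t7')"
```

```text
clock 15.75 tcp [0.5081 0.1376 0.0953] F [-0.1  0.1 -0.3] open 0.0316 q [ 7.  8. 99.  0. 73. 94.]
target [0.5097 0.1383 0.055 ] turn [ 0.     0.005 -0.001] = 1 x [ 0.0003  0.0047 -0.001 ]
shift after turn (units) [ 0.032 -0.013  0.807] rows@0.6: 2
```

View pics/s7.png

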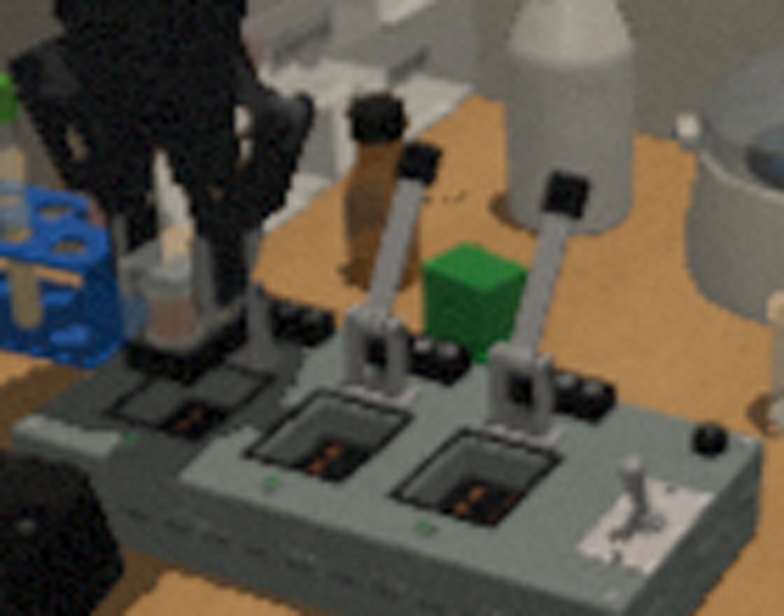

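View pics/t7.png

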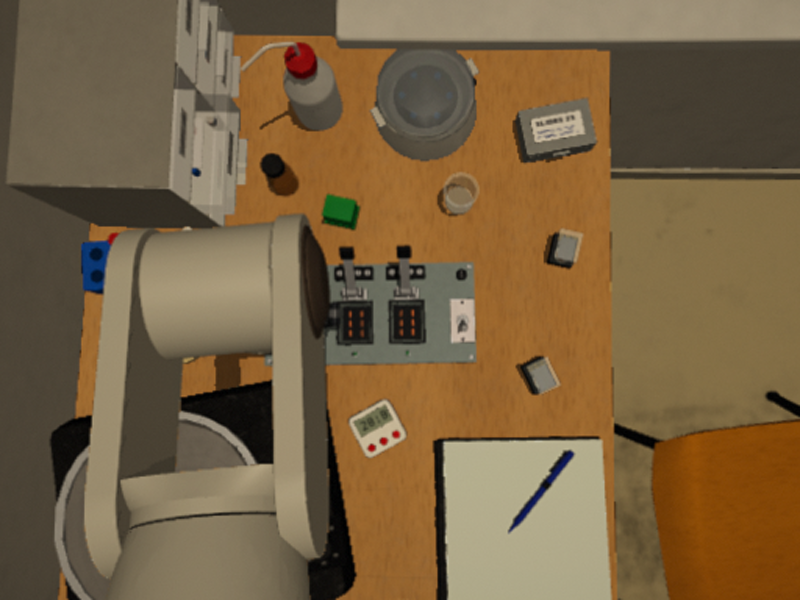

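```bash
cat > ov.py <<'E'
import sys
from h import *
# ov.py name relx rely relz box... overlays foot box (yaw 2.4) and bay mouth outlines
n=sys.argv[1]; r=np.array(sys.argv[2:5],float)
C0=np.array([.524,.048,0]);A=rz(np.radians(2.4))
x0,y0,x1,y1,s=140,170,240,245,8
im=env.get_image("scene")[:,:,::-1]
o=cv2.resize(im[y0:y1,x0:x1],None,fx=s,fy=s,interpolation=cv2.INTER_CUBIC)
def line(P,col):
    u=((proj("scene",P)+.5-[x0,y0])*s).astype(np.int32); cv2.polylines(o,[u],True,col,1)
sq=lambda L,W,z:np.array([[-L/2,-W/2,z],[L/2,-W/2,z],[L/2,W/2,z],[-L/2,W/2,z]])
for y in(.0911,.021,-.0494): line((sq(.049,.039,.048)+[-.0105,y,0])@A.T+C0,(0,0,255)); line((sq(.049,.039,.03)+[-.0105,y,0])@A.T+C0,(0,128,255))
if r[2]>0: line(sq(.044,.034,0)@A.T+r,(0,255,0)); line(sq(.044,.034,.014)@A.T+r,(255,255,0)); line(sq(.042,.032,.05)@A.T+r,(255,255,0))
cv2.imwrite(f"pics/{n}.png",o)
E
python3 ov.py s8 .5075 .1376 .0708
```

```text
(no output)
```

View pics/s8.png

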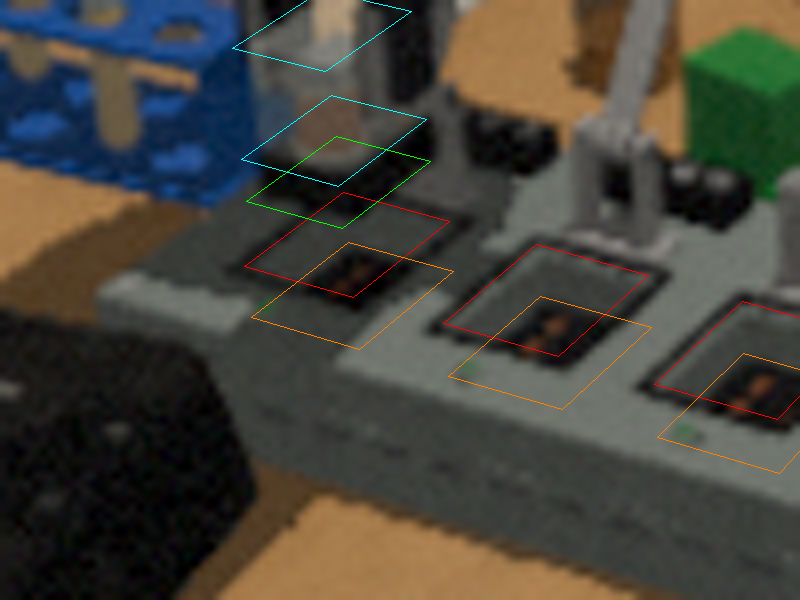

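>>> {"api": "send_rows", "payload": {
  "increments": [
    [0.04,-0.015,0,0,0,0,1],
    [0,0,0.15,0,0,0,1],
    [0,0,0.15,0,0,0,1],
    [0,0,0.1,0,0,0,1],
    [0,0,0.1,0,0,0,1],
    [0,0,0,0,0,0,1]
  ]
}}

```text
clock: 16.5
tcp_pos: [0.5115, 0.1388, 0.0721]
orientation: [[0.999, 0.042, -0.001], [0.042, -0.999, -0.0], [-0.001, -0.0, -1.0]]
wrist_force: [-0.0, 0.5, -1.0]
opening: 0.0316
```

>>> {"api": "send_rows", "payload": {
  "increments": [
    [0,0,0.1,0,0,0,1],
    [0,0,0,0,0,0,1]
  ]
}}

```text
clock: 16.7
tcp_pos: [0.5116, 0.1388, 0.0675]
orientation: [[0.999, 0.042, -0.001], [0.042, -0.999, -0.0], [-0.001, -0.0, -1.0]]
wrist_force: [-3.1, -0.3, -2.1]
opening: 0.0316
```

>>> {"api": "send_rows", "payload": {
  "increments": [
    [-0.025,0,0.05,0,0,0,1],
    [0,0,0.05,0,0,0,1],
    [0,0,0.05,0,0,0,1],
    [0,0,0,0,0,0,1]
  ]
}}

```text
clock: 17.1
tcp_pos: [0.5106, 0.1387, 0.0602]
orientation: [[0.999, 0.042, -0.0], [0.042, -0.999, 0.0], [-0.0, -0.0, -1.0]]
wrist_force: [0.7, 0.3, -0.7]
opening: 0.0313
```

>>> {"api": "send_rows", "payload": {
  "increments": [
    [0,0,0.05,0,0,0,1],
    [0,0,0.03,0,0,0,1],
    [0,0,0,0,0,0,1]
  ]
}}

```text
clock: 17.4
tcp_pos: [0.5107, 0.1387, 0.0563]
orientation: [[0.999, 0.042, -0.0], [0.042, -0.999, 0.0], [-0.0, -0.0, -1.0]]
wrist_force: [0.3, 0.3, 0.3]
opening: 0.0313
```

>>> {"api": "send_rows", "payload": {
  "increments": [
    [0,0,0.02,0,0,0,1],
    [0,0,0,0,0,0,0.45],
    [0,0,0,0,0,0,0.45],
    [0,0,0,0,0,0,0.45],
    [0,0,-0.3,0,0,0,0.45],
    [0,0,-0.5,0,0,0,0.45],
    [0,0,-0.6,0,0,0,0.45],
    [0,0,-0.6,0,0,0,1],
    [0,0,-0.6,0,0,0,1]
  ]
}}

```text
clock: 18.3
tcp_pos: [0.5105, 0.1387, 0.1866]
orientation: [[0.999, 0.042, -0.0], [0.042, -0.999, 0.0], [-0.0, -0.0, -1.0]]
wrist_force: [0.3, -0.3, 0.2]
opening: 0.0189
```

```bash
python3 ov.py s9 .5100 .1387 .030;python3 p.py .115 .0908 .2 0 u
```

```text
clock 18.35 tcp [0.5121 0.1389 0.1917] F [0.7 0.4 6.1] open 0.0113 q [ 7.  4. 92.  0. 84. 94.]
target [0.6351 0.1435 0.2   ] turn [-0.001 -0.006 -0.   ] = 1 x [-0.0005 -0.0059 -0.    ]
shift after turn (units) [ 2.463  0.011 -0.166] rows@0.6: 5
```

View pics/s9.png

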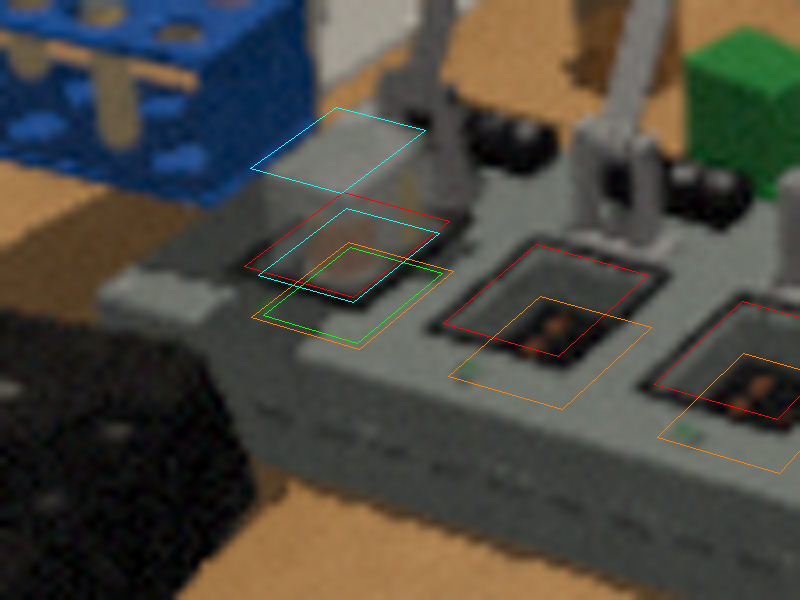

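```bash
python3 -c "
from h import *
print(tri((174,105),(217,150)))"
```

```text
(array([0.71574479, 0.17877187, 0.08964262]), [np.float64(0.0012722044121872595), np.float64(0.0012722044121870986)])
```

>>> {"api": "send_rows", "payload": {
  "increments": [
    [0.5,0,-0.04,0,0,0,1],
    [0.5,0,-0.04,0,0,0,1],
    [0.5,0,-0.04,0,0,0,1],
    [0.5,0,-0.04,0,0,0,1],
    [0.46,0,0,0,0,0,1],
    [0,0,0.5,0,0,0,1],
    [0,0,0.5,0,0,0,1],
    [0,0,0.4,0,0,0,1],
    [0,0,0,0,0,0,1]
  ]
}}

```text
clock: 19.25
tcp_pos: [0.6323, 0.1437, 0.1203]
orientation: [[0.999, 0.042, -0.005], [0.042, -0.999, -0.0], [-0.005, 0.0, -1.0]]
wrist_force: [0.3, 0.7, 0.3]
opening: -0.0003
```

```bash
python3 p.py -.0085 .0908 .13 0 u;
```

```text
clock 19.25 tcp [0.6323 0.1437 0.1203] F [0.3 0.7 0.3] open -0.0003 q [ 6. 21. 80.  0. 79. 94.]
target [0.5117 0.1384 0.13  ] turn [ 0.     0.005 -0.   ] = 1 x [ 0.0002  0.0048 -0.0002]
shift after turn (units) [-2.415  0.006 -0.195] rows@0.6: 5
```

>>> {"api": "send_rows", "payload": {
  "increments": [
    [-0.3,0,-0.18,0,0,0,1],
    [-0.3,0,0,0,0,0,1],
    [-0.25,0,0,0,0,0,1],
    [-0.25,0,0,0,0,0,1],
    [-0.25,0,0,0,0,0,1],
    [-0.25,0,0,0,0,0,1],
    [-0.25,0,0,0,0,0,1],
    [-0.25,0,0,0,0,0,1],
    [-0.25,0,0,0,0,0,1],
    [0,0,0,0,0,0,1]
  ]
}}

```text
clock: 20.25
tcp_pos: [0.5149, 0.139, 0.1327]
orientation: [[0.999, 0.042, -0.0], [0.042, -0.999, 0.0], [-0.0, -0.0, -1.0]]
wrist_force: [-0.1, 0.3, 0.1]
opening: -0.0002
```

```bash
python3 p.py -.04 .0908 .09 0 u; python3 -c "
from h import *
save('scene','s10',(150,130,290,240),5.6)"
```

```text
clock 20.25 tcp [0.5149 0.139  0.1327] F [-0.1  0.3  0.1] open -0.0002 q [ 7.  7. 96.  0. 77. 94.]
target [0.4802 0.137  0.09  ] turn [-0.  0.  0.] = 1 x [-0.0001  0.0002  0.0002]
shift after turn (units) [-0.693  0.01   0.855] rows@0.6: 2
```

View pics/s10.png

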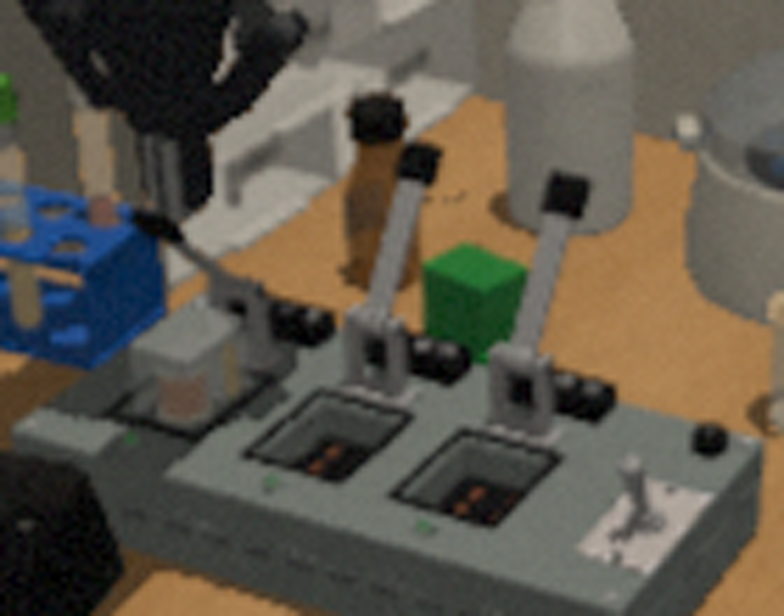

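Lever 0 is following nicely (tab at ~(160,225) in the crop). Continue down diagonally.

>>> {"api": "send_rows", "payload": {
  "increments": [
    [-0.12,0,0.14,0,0,0,1],
    [-0.14,0,0.17,0,0,0,1],
    [-0.14,0,0.17,0,0,0,1],
    [-0.14,0,0.17,0,0,0,1],
    [-0.14,0,0.15,0,0,0,1],
    [0,0,0,0,0,0,1]
  ]
}}

```text
clock: 20.9
tcp_pos: [0.4808, 0.1375, 0.0912]
orientation: [[0.999, 0.042, -0.002], [0.042, -0.999, -0.0], [-0.002, 0.0, -1.0]]
wrist_force: [0.4, -0.3, 0.8]
opening: 0.0002
```

>>> {"api": "send_rows", "payload": {
  "increments": [
    [0,0,0.06,0,0,0,1],
    [0,0,0.04,0,0,0,1],
    [0,0,0,0,0,0,1]
  ]
}}

```text
clock: 21.2
tcp_pos: [0.4824, 0.1375, 0.0873]
orientation: [[0.999, 0.042, -0.0], [0.042, -0.999, 0.0], [-0.0, -0.0, -1.0]]
wrist_force: [0.1, 0.3, -0.2]
opening: -0.0001
```

>>> {"api": "send_rows", "payload": {
  "increments": [
    [0,0,0.04,0,0,0,1],
    [0,0,0,0,0,0,1],
    [0,0,0,0,0,0,1]
  ]
}}

```text
clock: 21.5
tcp_pos: [0.4826, 0.1376, 0.0864]
orientation: [[0.999, 0.042, 0.001], [0.042, -0.999, 0.0], [0.001, -0.0, -1.0]]
wrist_force: [-5.5, -0.9, 14.3]
opening: 0.0001
```

```bash
python3 -c "
from h import *
save('scene','s11',(150,150,250,225),8)"
```

```text
(no output)
```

View pics/s11.png

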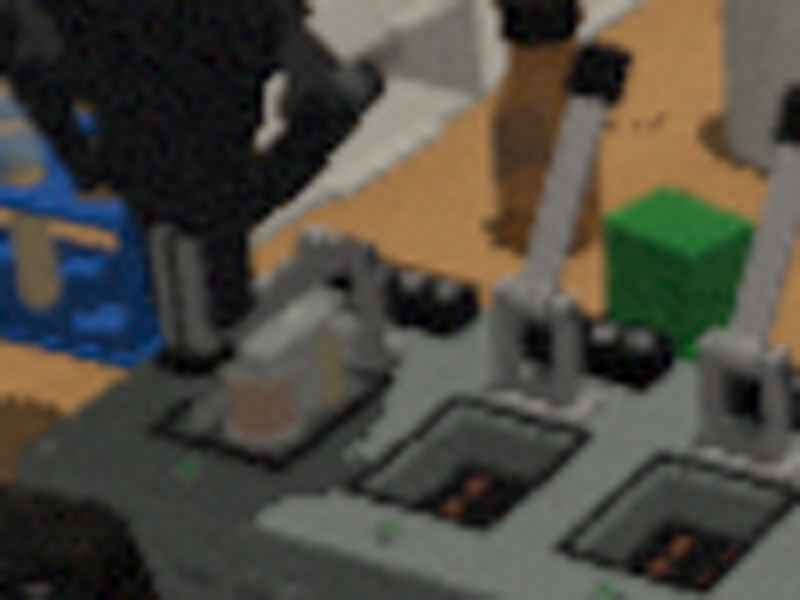

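>>> {"api": "send_rows", "payload": {
  "increments": [
    [0,0,-0.3,0,0,0,1],
    [0,0,-0.6,0,0,0,1],
    [0,0,-0.6,0,0,0,0.2],
    [0,0,-0.6,0,0,0,0.2],
    [0,0,-0.2,0,0,0,0.2]
  ]
}}

```text
clock: 22.05
tcp_pos: [0.4832, 0.1376, 0.2035]
orientation: [[0.999, 0.042, 0.004], [0.042, -0.999, 0.001], [0.004, -0.0, -1.0]]
wrist_force: [-0.2, 1.0, -1.1]
opening: 0.0435
```

```bash
python3 f.py s12;python3 p.py .4450 -.1842 .2 26.5
```

```text
top 0 345.0 240.0 393
top 1 361.0 158.0 470
top 2 218.0 134.0 357
top 3 199.0 200.0 81
scene 0 341.0 226.0 509
scene 1 296.0 266.0 563
scene 2 233.0 182.0 303
scene 3 184.0 197.0 257
clock 22.3 tcp [0.4818 0.1375 0.1991] F [ 0.5 -0.9  0.1] open 0.0684 q [ 7.  1. 95.  0. 85. 95.]
target [ 0.445  -0.1842  0.2   ] turn [-0.     0.002 -0.421] = 4 x [-1.000e-04  5.000e-04 -1.052e-01]
shift after turn (units) [-3.529  5.429 -0.019] rows@0.6: 11
```

View pics/s12.png

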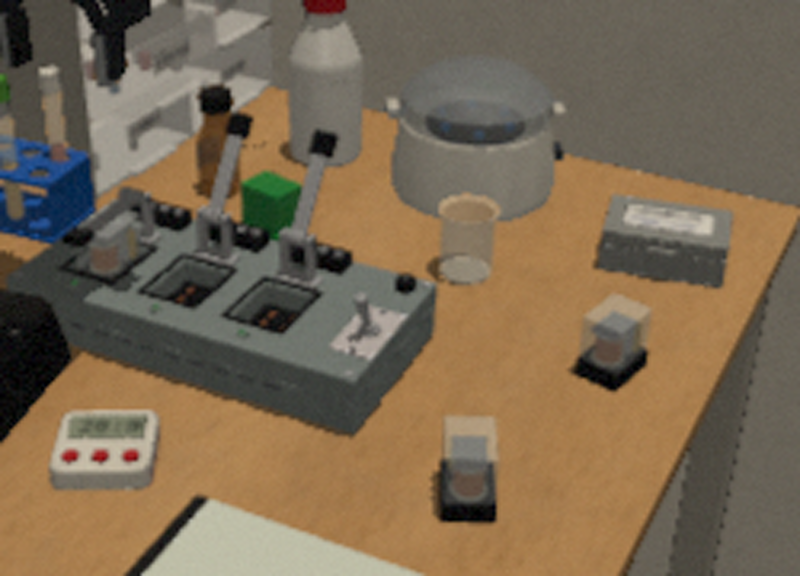

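```bash
python3 - <<'E'
from h import *
Z=np.load("sil.npz");T=Z["top"];S=Z["scene"]
for t,s,x0 in((1,0,(.62,-.215)),(0,1,(.44,-.18))):
    for r in({"top":T[t],"scene":S[s]},{"top":T[t]},{"scene":S[s]}): p,f=fitbox(r,(*x0,0)); print(p.round(4),round(f,3),end=" | ")
    print()
E
```

```text
[  0.6223  -0.2171 -10.9265] 0.208 | [  0.6217  -0.2162 -15.4181] 0.073 | [ 0.622  -0.2184 -6.3497] 0.098 | 
[ 0.4455 -0.1847 23.9863] 0.221 | [ 0.4449 -0.1825 25.7006] 0.087 | [ 0.4471 -0.1849 23.4512] 0.082 |
```

>>> {"api": "send_rows", "payload": {
  "increments": [
    [0,0,0,0,0,-0.105,0.2],
    [0,0,0,0,0,-0.105,0.2],
    [0,0,0,0,0,-0.105,0.2],
    [0,0,0,0,0,-0.106,0.2]
  ]
}}

```text
clock: 22.7
tcp_pos: [0.4818, 0.1375, 0.199]
orientation: [[0.893, 0.45, -0.002], [0.45, -0.893, -0.0], [-0.002, -0.001, -1.0]]
wrist_force: [0.8, -0.0, 0.4]
opening: 0.0681
```

>>> {"api": "send_rows", "payload": {
  "increments": [
    [-0.32,0.49,0,0,0,0,0.2],
    [-0.32,0.49,0,0,0,0,0.2],
    [-0.32,0.49,0,0,0,0,0.2],
    [-0.32,0.49,0,0,0,0,0.2],
    [-0.32,0.49,0,0,0,0,0.2],
    [-0.32,0.49,0,0,0,0,0.2],
    [-0.32,0.49,0,0,0,0,0.2],
    [-0.32,0.49,0,0,0,0,0.2],
    [-0.32,0.49,0,0,0,0,0.2],
    [-0.32,0.49,0,0,0,0,0.2],
    [-0.33,0.53,0,0,0,0,0.2],
    [0,0,0,0,0,0,0.2]
  ]
}}

```text
clock: 23.9
tcp_pos: [0.4447, -0.1868, 0.1989]
orientation: [[0.896, 0.444, -0.002], [0.444, -0.896, 0.001], [-0.002, -0.001, -1.0]]
wrist_force: [0.3, -0.3, -0.0]
opening: 0.0683
```

```bash
python3 p.py .4453 -.1842 .0245 26.3
```

```text
clock 23.9 tcp [ 0.4447 -0.1868  0.1989] F [ 0.3 -0.3 -0. ] open 0.0683 q [-32.  -2.  97.  -0.  85.  32.]
target [ 0.4453 -0.1842  0.0245] turn [-0.001  0.002  0.001] = 1 x [-0.0015  0.0017  0.001 ]
shift after turn (units) [ 0.033 -0.041  3.488] rows@0.6: 6
```

>>> {"api": "send_rows", "payload": {
  "increments": [
    [0.03,-0.04,0.6,0,0,0,0.2],
    [0,0,0.6,0,0,0,0.2],
    [0,0,0.6,0,0,0,0.2],
    [0,0,0.5,0,0,0,0.2],
    [0,0,0.4,0,0,0,0.2],
    [0,0,0.3,0,0,0,0.2],
    [0,0,0.3,0,0,0,0.2],
    [0,0,0.19,0,0,0,0.2],
    [0,0,0,0,0,0,0.2]
  ]
}}

```text
clock: 24.8
tcp_pos: [0.4451, -0.1809, 0.0244]
orientation: [[0.895, 0.447, -0.003], [0.447, -0.895, 0.002], [-0.002, -0.003, -1.0]]
wrist_force: [0.6, -0.2, 1.0]
opening: 0.068
```

```bash
python3 p.py .4453 -.1842 .0245 26.3; python3 -c "
from h import *
save('scene','s13',(250,200,370,300),6)"
```

```text
clock 24.8 tcp [ 0.4451 -0.1809  0.0244] F [ 0.6 -0.2  1. ] open 0.068 q [-31.   7. 109.   0.  63.  32.]
target [ 0.4453 -0.1842  0.0245] turn [-0.003  0.002  0.004] = 1 x [-0.0026  0.0015  0.004 ]
shift after turn (units) [-0.025  0.061 -0.003] rows@0.6: 1
```

View pics/s13.png

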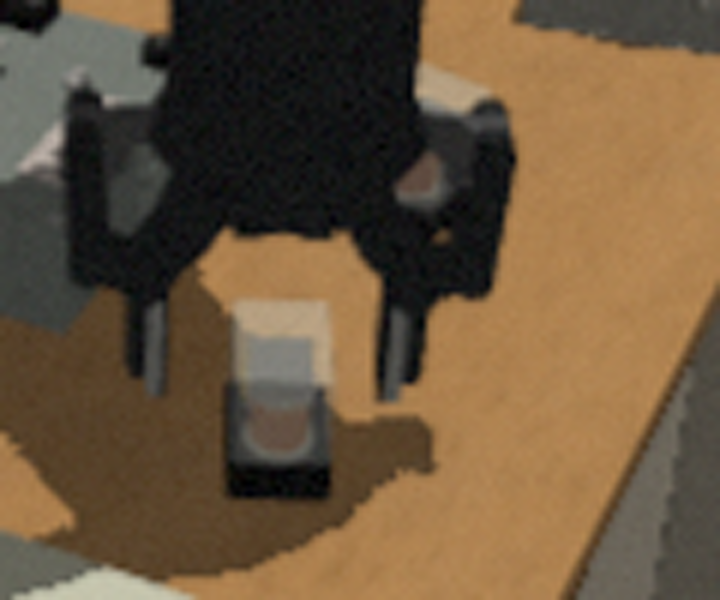

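>>> {"api": "send_rows", "payload": {
  "increments": [
    [-0.02,0.06,0,0,0,0,0.2],
    [0,0,0,0,0,0,1],
    [0,0,0,0,0,0,1],
    [0,0,0,0,0,0,1],
    [0,0,0,0,0,0,1],
    [0,0,0,0,0,0,1],
    [0,0,0,0,0,0,1]
  ]
}}

```text
clock: 25.55
tcp_pos: [0.4466, -0.185, 0.0264]
orientation: [[0.895, 0.446, 0.001], [0.446, -0.895, -0.0], [0.0, 0.001, -1.0]]
wrist_force: [-1.7, -0.3, 5.4]
opening: 0.0316
```

>>> {"api": "send_rows", "payload": {
  "increments": [
    [0,0,-0.2,0,0,0,1],
    [0,0,-0.4,0,0,0,1],
    [0,0,-0.6,0,0,0,1],
    [0,0,-0.6,0,0,0,1],
    [0,0,-0.6,0,0,0,1],
    [0,0,-0.7,0,0,0,1],
    [0,0,0,0,0,0.105,1],
    [0,0,0,0,0,0.105,1],
    [0,0,0,0,0,0.105,1],
    [0,0,0,0,0,0.105,1]
  ]
}}

```text
clock: 26.55
tcp_pos: [0.4462, -0.1847, 0.1816]
orientation: [[0.999, 0.038, 0.0], [0.038, -0.999, 0.0], [0.0, 0.0, -1.0]]
wrist_force: [0.4, 0.1, -1.1]
opening: 0.0316
```

```bash
python3 p.py -.0105 .0211 .18 0 u; python3 -c "
from h import *
save('scene','s14',(220,110,370,290),3.3)"
```

```text
clock 26.55 tcp [ 0.4462 -0.1847  0.1816] F [ 0.4  0.1 -1.1] open 0.0316 q [-32.  -1.  99.   0.  83.  56.]
target [0.5126 0.0686 0.18  ] turn [ 0.    -0.    -0.003] = 1 x [ 0.     -0.0001 -0.0034]
shift after turn (units) [ 1.539 -5.008  0.031] rows@0.6: 9
```

View pics/s14.png

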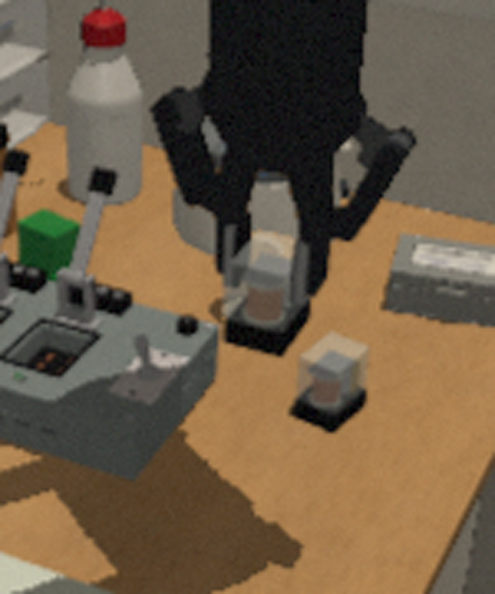

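>>> {"api": "send_rows", "payload": {
  "increments": [
    [0.09,-0.28,0,0,0,0,1],
    [0.17,-0.55,0,0,0,0,1],
    [0.17,-0.55,0,0,0,0,1],
    [0.17,-0.55,0,0,0,0,1],
    [0.17,-0.55,0,0,0,0,1],
    [0.17,-0.55,0,0,0,0,1],
    [0.17,-0.55,0,0,0,0,1],
    [0.17,-0.55,0,0,0,0,1],
    [0.17,-0.55,0,0,0,0,1],
    [0.11,-0.33,0,0,0,0,1],
    [0,0,0,0,0,0,1],
    [0,0,0,0,0,0,1]
  ]
}}

```text
clock: 27.8
tcp_pos: [0.5133, 0.0693, 0.1811]
orientation: [[0.999, 0.046, -0.0], [0.046, -0.999, -0.0], [-0.0, -0.0, -1.0]]
wrist_force: [0.2, 0.3, -1.0]
opening: 0.0314
```

```bash
python3 p.py -.0095 .0211 .09 0 u
```

```text
clock 27.8 tcp [0.5133 0.0693 0.1811] F [ 0.2  0.3 -1. ] open 0.0314 q [-1.  3. 94. -0. 83. 87.]
target [0.5136 0.0687 0.09  ] turn [-0.     0.     0.004] = 1 x [-0.      0.0003  0.0041]
shift after turn (units) [0.006 0.013 1.821] rows@0.6: 4
```

>>> {"api": "send_rows", "payload": {
  "increments": [
    [0.005,0.01,0.3,0,0,0.004,1],
    [0,0,0.5,0,0,0,1],
    [0,0,0.5,0,0,0,1],
    [0,0,0.3,0,0,0,1],
    [0,0,0.1,0,0,0,1],
    [0,0,0,0,0,0,1]
  ]
}}

```text
clock: 28.4
tcp_pos: [0.5136, 0.0678, 0.0959]
orientation: [[0.999, 0.039, -0.001], [0.039, -0.999, 0.0], [-0.001, -0.0, -1.0]]
wrist_force: [-0.1, 0.9, -1.2]
opening: 0.0316
```

```bash
sed -i 's/x0,y0,x1,y1,s=140,170,240,245,8/x0,y0,x1,y1,s=165,165,265,240,8/' ov.py; python3 p.py -.0095 .0211 .055 0 u; python3 ov.py s15 .5126 .0687 .0675
```

```text
clock 28.4 tcp [0.5136 0.0678 0.0959] F [-0.1  0.9 -1.2] open 0.0316 q [ -1.   7. 101.   0.  73.  87.]
target [0.5136 0.0687 0.055 ] turn [-0.     0.001 -0.003] = 1 x [-0.0001  0.0008 -0.0031]
shift after turn (units) [ 0.001 -0.017  0.818] rows@0.6: 2
```

View pics/s15.png

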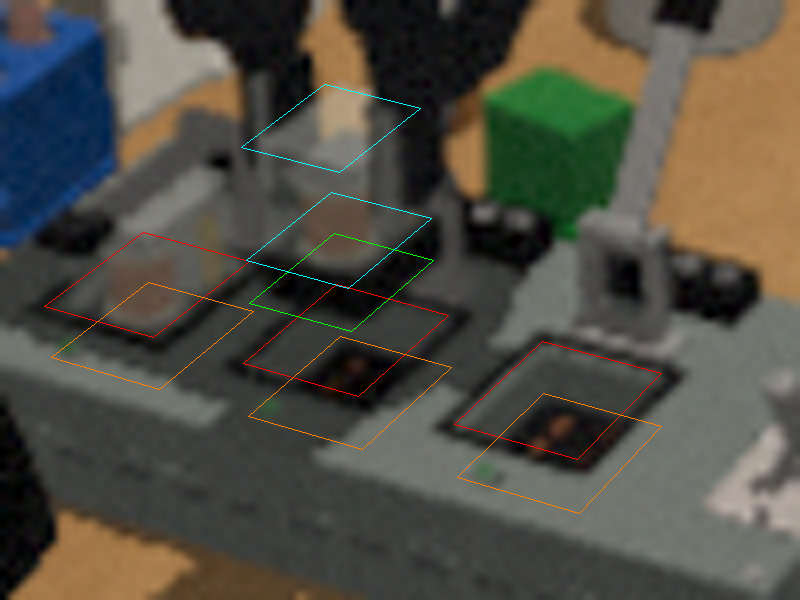

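>>> {"api": "send_rows", "payload": {
  "increments": [
    [0,-0.015,0.15,0,0,0,1],
    [0,0,0.15,0,0,0,1],
    [0,0,0.1,0,0,0,1],
    [0,0,0.1,0,0,0,1],
    [0,0,0,0,0,0,1]
  ]
}}

```text
clock: 28.95
tcp_pos: [0.5134, 0.069, 0.0701]
orientation: [[0.999, 0.039, -0.001], [0.039, -0.999, 0.0], [-0.001, -0.0, -1.0]]
wrist_force: [0.4, -0.1, -1.3]
opening: 0.0313
```

>>> {"api": "send_rows", "payload": {
  "increments": [
    [0,0,0.05,0,0,0,1],
    [0,0,0.05,0,0,0,1],
    [0,0,0,0,0,0,1]
  ]
}}

```text
clock: 29.25
tcp_pos: [0.5136, 0.069, 0.0656]
orientation: [[0.999, 0.039, -0.001], [0.039, -0.999, 0.0], [-0.001, -0.0, -1.0]]
wrist_force: [-3.1, 0.6, -3.5]
opening: 0.0313
```

>>> {"api": "send_rows", "payload": {
  "increments": [
    [-0.03,0,0.03,0,0,0,1],
    [0,0,0.05,0,0,0,1],
    [0,0,0.05,0,0,0,1],
    [0,0,0,0,0,0,1]
  ]
}}

```text
clock: 29.65
tcp_pos: [0.5123, 0.0689, 0.0591]
orientation: [[0.999, 0.039, -0.0], [0.039, -0.999, 0.0], [-0.0, -0.0, -1.0]]
wrist_force: [0.9, 0.6, -1.9]
opening: 0.0314
```

>>> {"api": "send_rows", "payload": {
  "increments": [
    [0,0,0.03,0,0,0,1],
    [0,0,0.03,0,0,0,1],
    [0,0,0,0,0,0,1]
  ]
}}

```text
clock: 29.95
tcp_pos: [0.5124, 0.069, 0.0565]
orientation: [[0.999, 0.039, 0.0], [0.039, -0.999, 0.0], [0.0, -0.0, -1.0]]
wrist_force: [-0.7, -0.3, -1.3]
opening: 0.0316
```

>>> {"api": "send_rows", "payload": {
  "increments": [
    [0,0,0,0,0,0,0.45],
    [0,0,0,0,0,0,0.45],
    [0,0,0,0,0,0,0.45],
    [0,0,-0.3,0,0,0,0.45],
    [0,0,-0.5,0,0,0,0.45],
    [0,0,-0.6,0,0,0,0.45],
    [0,0,-0.6,0,0,0,1],
    [0,0,-0.6,0,0,0,1],
    [0,0,-0.2,0,0,0,1],
    [0,0,0,0,0,0,1]
  ]
}}

```text
clock: 30.95
tcp_pos: [0.5129, 0.0689, 0.1976]
orientation: [[0.999, 0.039, 0.002], [0.039, -0.999, 0.0], [0.002, 0.0, -1.0]]
wrist_force: [-0.5, 0.2, -0.8]
opening: -0.0002
```

```bash
python3 p.py .115 .0211 .19 0 u;python3 ov.py s16 .5122 .069 .0305
```

```text
clock 30.95 tcp [0.5129 0.0689 0.1976] F [-0.5  0.2 -0.8] open -0.0002 q [-1.  2. 93.  0. 84. 87.]
target [0.638  0.0739 0.19  ] turn [ 0.    -0.002 -0.003] = 1 x [ 0.     -0.0023 -0.0031]
shift after turn (units) [2.505 0.006 0.152] rows@0.6: 5
```

View pics/s16.png

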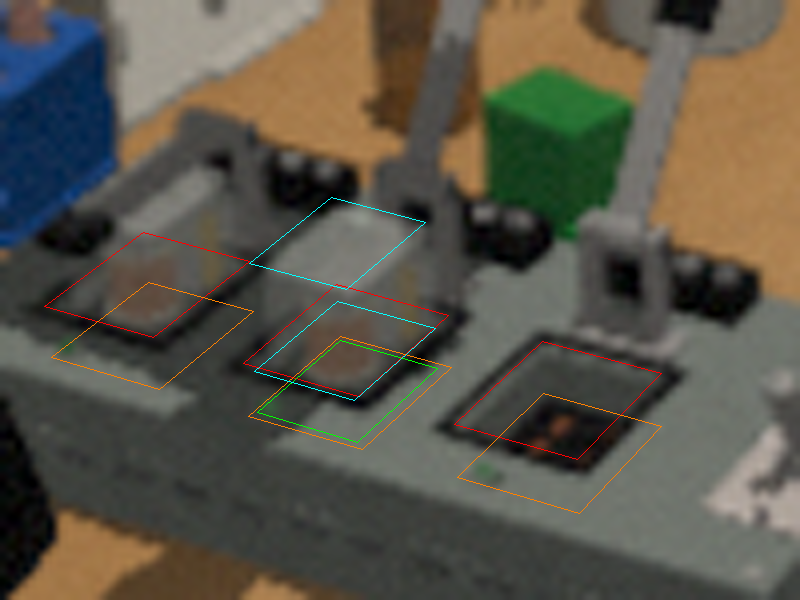

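>>> {"api": "send_rows", "payload": {
  "increments": [
    [0.25,0,0,0,0,0,1],
    [0.5,0,0,0,0,0,1],
    [0.5,0,0,0,0,0,1],
    [0.5,0,0,0,0,0,1],
    [0.5,0,0,0,0,0,1],
    [0.25,0,0.1,0,0,0,1],
    [0,0,0.4,0,0,0,1],
    [0,0,0.5,0,0,0,1],
    [0,0,0.35,0,0,0,1],
    [0,0,0,0,0,0,1]
  ]
}}

```text
clock: 32.0
tcp_pos: [0.6358, 0.0738, 0.1251]
orientation: [[0.999, 0.039, -0.006], [0.039, -0.999, 0.0], [-0.006, -0.0, -1.0]]
wrist_force: [-0.3, -0.3, -0.4]
opening: 0.0001
```

```bash
python3 p.py -.006 .0211 .132 0 u
```

```text
clock 32.0 tcp [0.6358 0.0738 0.1251] F [-0.3 -0.3 -0.4] open 0.0001 q [-0. 20. 81.  0. 80. 88.]
target [0.5171 0.0688 0.132 ] turn [-0.     0.006 -0.003] = 1 x [-0.0004  0.0057 -0.0031]
shift after turn (units) [-2.375 -0.    -0.138] rows@0.6: 4
```

>>> {"api": "send_rows", "payload": {
  "increments": [
    [-0.3,0,-0.12,0,0,0,1],
    [-0.3,0,0,0,0,0,1],
    [-0.25,0,0,0,0,0,1],
    [-0.25,0,0,0,0,0,1],
    [-0.25,0,0,0,0,0,1],
    [-0.25,0,0,0,0,0,1],
    [-0.25,0,0,0,0,0,1],
    [-0.25,0,0,0,0,0,1],
    [-0.25,0,0,0,0,0,1],
    [0,0,0,0,0,0,1]
  ]
}}

```text
clock: 33.0
tcp_pos: [0.5185, 0.0692, 0.1352]
orientation: [[0.999, 0.039, -0.0], [0.039, -0.999, 0.0], [-0.0, -0.0, -1.0]]
wrist_force: [1.0, -1.2, -0.5]
opening: 0.0
```

```bash
python3 p.py -.039 .0211 .0915 0 u
```

```text
clock 33.0 tcp [0.5185 0.0692 0.1352] F [ 1.  -1.2 -0.5] open 0.0 q [-1.  5. 97.  0. 77. 87.]
target [0.4842 0.0674 0.0915] turn [-0.     0.    -0.003] = 1 x [-0.      0.0002 -0.003 ]
shift after turn (units) [-0.688  0.007  0.874] rows@0.6: 2
```

>>> {"api": "send_rows", "payload": {
  "increments": [
    [-0.12,0,0.14,0,0,0,1],
    [-0.14,0,0.17,0,0,0,1],
    [-0.14,0,0.17,0,0,0,1],
    [-0.14,0,0.17,0,0,0,1],
    [-0.14,0,0.17,0,0,0,1],
    [0,0,0.08,0,0,0,1],
    [0,0,0.04,0,0,0,1],
    [0,0,0,0,0,0,1]
  ]
}}

```text
clock: 33.8
tcp_pos: [0.486, 0.0679, 0.0878]
orientation: [[0.999, 0.039, -0.0], [0.039, -0.999, 0.0], [-0.0, -0.0, -1.0]]
wrist_force: [0.3, -0.3, -0.2]
opening: 0.0001
```

>>> {"api": "send_rows", "payload": {
  "increments": [
    [0,0,0.03,0,0,0,1],
    [0,0,0,0,0,0,1],
    [0,0,0.03,0,0,0,1],
    [0,0,0,0,0,0,1]
  ]
}}

```text
clock: 34.2
tcp_pos: [0.4864, 0.0679, 0.0862]
orientation: [[0.999, 0.039, 0.001], [0.039, -0.999, -0.0], [0.001, 0.0, -1.0]]
wrist_force: [-8.1, -0.2, 18.6]
opening: 0.0002
```

>>> {"api": "send_rows", "payload": {
  "increments": [
    [0,0,-0.3,0,0,0,1],
    [0,0,-0.6,0,0,0,1],
    [0,0,-0.6,0,0,0,0.2],
    [0,0,-0.6,0,0,0,0.2],
    [0,0,-0.2,0,0,0,0.2]
  ]
}}

```text
clock: 34.7
tcp_pos: [0.4869, 0.0679, 0.2031]
orientation: [[0.999, 0.039, 0.004], [0.039, -0.999, 0.0], [0.004, 0.0, -1.0]]
wrist_force: [0.5, -0.6, -0.8]
opening: 0.0432
```

```bash
python3 f.py s17;python3 p.py .6222 -.2172 .2 -12
```

```text
top 0 341.0 167.0 453
top 1 218.0 135.0 419
scene 0 320.0 225.0 508
scene 1 210.0 204.0 268
scene 2 234.0 183.0 303
scene 3 185.0 197.0 311
scene 4 206.0 195.0 137
clock 34.95 tcp [0.4855 0.0679 0.1986] F [ 0.2  0.2 -0.3] open 0.068 q [-1. -1. 96.  0. 85. 87.]
target [ 0.6222 -0.2172  0.2   ] turn [0.    0.002 0.248] = 2 x [0.     0.0009 0.1241]
shift after turn (units) [ 3.86   5.009 -0.028] rows@0.6: 11
```

View pics/s17.png

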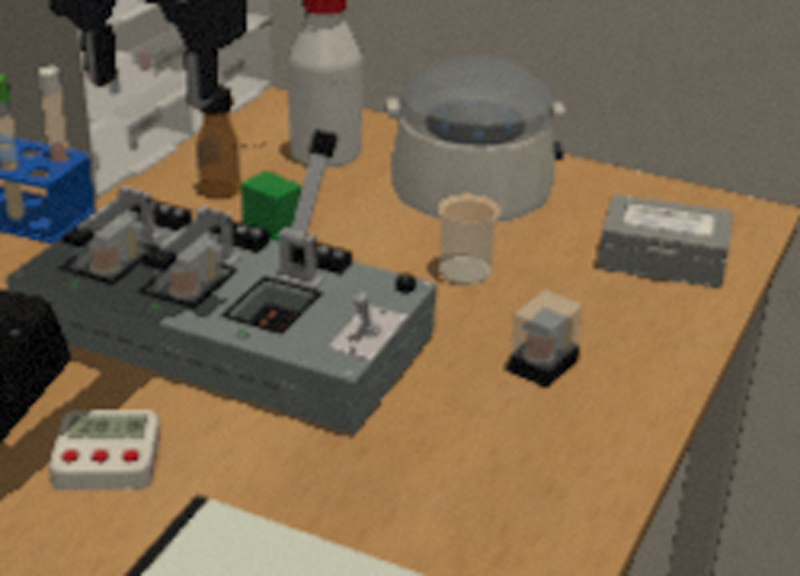

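The last relay was knocked aside (now at crop (545,340)); refit its pose.

```bash
python3 - <<'E'
from h import *
Z=np.load("sil.npz");T=Z["top"];S=Z["scene"]
for r in({"top":T[0],"scene":S[0]},{"top":T[0]},{"scene":S[0]}): p,f=fitbox(r,(.6,-.175,0)); print(p.round(4),round(f,3))
save("top","t17",(310,130,370,190),10)
save("scene","s18",(290,195,350,250),10)
E
```

```text
[ 0.6027 -0.1738 -4.5624] 0.161
[ 0.6017 -0.1731 -7.7836] 0.065
[ 0.6044 -0.1734 -0.8468] 0.068
```

View pics/t17.png

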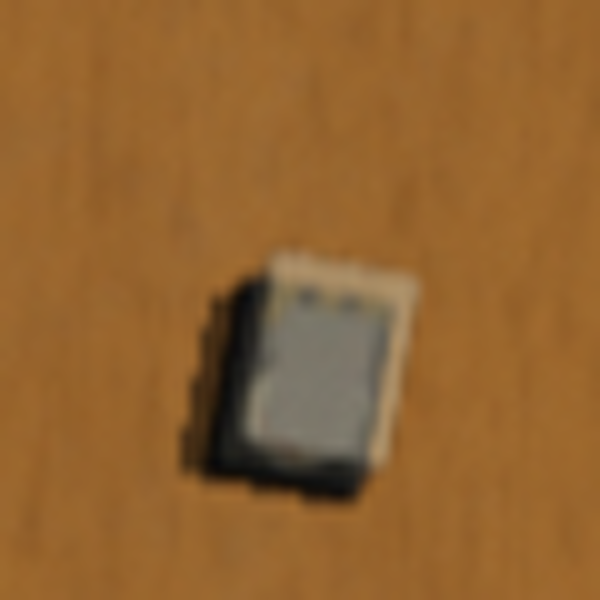

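View pics/s18.png

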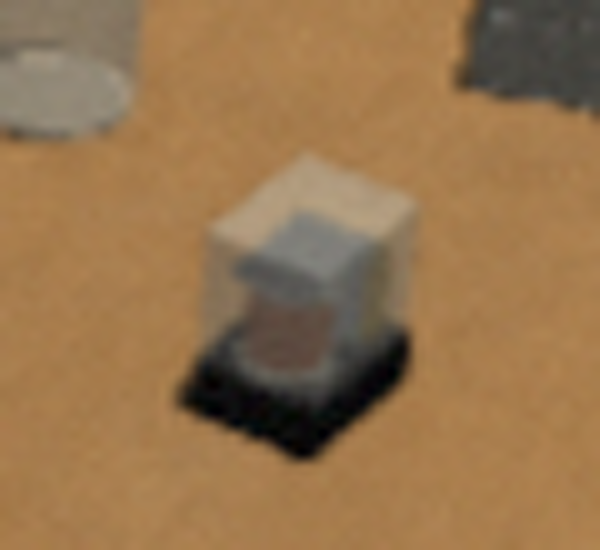

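```bash
python3 - <<'E'
from h import *
q=onz("top",np.array([[275,255],[415,275],[385,465],[245,440]])/10+[310,130]-.5,.05)
s=onz("scene",np.array([[210,232],[308,155],[415,205]])/10+[290,195]-.5,.05)
print(q.round(4),s.round(4))
f=onz("top",np.array([[205,470],[355,500]])/10+[310,130]-.5,.0)
g=onz("scene",np.array([[182,400],[305,460],[410,372]])/10+[290,195]-.5,.0)
for n,a,b in(("t long",q[2],q[1]),("t short",q[1],q[0]),("s long",s[0],s[1]),("s short",s[2],s[1]),("foot t",f[1],f[0]),("foot s short",g[1],g[0]),("foot s long",g[1],g[2])):
    d=b-a; print(n,np.degrees(np.arctan2(d[1],d[0])).round(1),np.linalg.norm(d).round(4))
E
python3 p.py .603 -.1735 .2 -6.5
```

```text
[[ 0.6235 -0.1619  0.05  ]
 [ 0.6197 -0.1912  0.05  ]
 [ 0.5791 -0.1849  0.05  ]
 [ 0.5839 -0.1557  0.05  ]] [[ 0.5833 -0.158   0.05  ]
 [ 0.6239 -0.1654  0.05  ]
 [ 0.6159 -0.1939  0.05  ]]
t long -8.8 0.0411
t short 82.5 0.0296
s long -10.3 0.0413
s short 74.3 0.0297
foot t 79.5 0.0336
foot s short 76.7 0.0339
foot s long -11.5 0.0447
clock 35.05 tcp [0.4854 0.0679 0.1987] F [-0.1 -0.3 -0.2] open 0.0685 q [-1. -1. 96.  0. 85. 87.]
target [ 0.603  -0.1735  0.2   ] turn [-0.     0.002  0.152] = 2 x [-0.      0.001   0.0761]
shift after turn (units) [ 2.882  4.531 -0.026] rows@0.6: 9
```

>>> {"api": "send_rows", "payload": {
  "increments": [
    [0,0,0,0,0,0.098,0.2],
    [0,0,0,0,0,0.098,0.2],
    [0,0,0,0,0,0,0.2]
  ]
}}

```text
clock: 35.35
tcp_pos: [0.4856, 0.0679, 0.1992]
orientation: [[0.987, -0.158, -0.001], [-0.158, -0.987, 0.0], [-0.001, 0.0, -1.0]]
wrist_force: [0.4, 0.1, -0.1]
opening: 0.0686
```

```bash
python3 p.py .603 -.1737 .2 -9
```

```text
clock 35.35 tcp [0.4856 0.0679 0.1992] F [ 0.4  0.1 -0.1] open 0.0686 q [-1. -1. 96.  0. 85. 98.]
target [ 0.603  -0.1737  0.2   ] turn [ 0.     0.001 -0.002] = 1 x [ 0.0001  0.0013 -0.002 ]
shift after turn (units) [ 3.074  4.405 -0.017] rows@0.6: 9
```

>>> {"api": "send_rows", "payload": {
  "increments": [
    [0.34,0.49,0,0,0,0,0.2],
    [0.34,0.49,0,0,0,0,0.2],
    [0.34,0.49,0,0,0,0,0.2],
    [0.34,0.49,0,0,0,0,0.2],
    [0.34,0.49,0,0,0,0,0.2],
    [0.34,0.49,0,0,0,0,0.2],
    [0.34,0.49,0,0,0,0,0.2],
    [0.34,0.49,0,0,0,0,0.2],
    [0.34,0.48,0,0,0,0,0.2],
    [0,0,0,0,0,0,0.2],
    [0,0,0,0,0,0,0.2]
  ]
}}

```text
clock: 36.45
tcp_pos: [0.6023, -0.1736, 0.199]
orientation: [[0.988, -0.155, -0.001], [-0.155, -0.988, 0.001], [-0.002, -0.001, -1.0]]
wrist_force: [0.3, 0.8, 0.3]
opening: 0.0683
```

```bash
python3 p.py .603 -.1737 .0245 -9
```

```text
clock 36.45 tcp [ 0.6023 -0.1736  0.199 ] F [0.3 0.8 0.3] open 0.0683 q [-23.  16.  78.   0.  87.  76.]
target [ 0.603  -0.1737  0.0245] turn [-0.001  0.002  0.001] = 1 x [-0.0006  0.0015  0.0013]
shift after turn (units) [0.013 0.    3.489] rows@0.6: 6
```

>>> {"api": "send_rows", "payload": {
  "increments": [
    [0.01,0,0.6,0,0,0,0.2],
    [0,0,0.6,0,0,0,0.2],
    [0,0,0.6,0,0,0,0.2],
    [0,0,0.5,0,0,0,0.2],
    [0,0,0.4,0,0,0,0.2],
    [0,0,0.3,0,0,0,0.2],
    [0,0,0.3,0,0,0,0.2],
    [0,0,0.19,0,0,0,0.2],
    [0,0,0,0,0,0,0.2]
  ]
}}

```text
clock: 37.35
tcp_pos: [0.6026, -0.173, 0.0243]
orientation: [[0.988, -0.156, -0.001], [-0.156, -0.988, 0.001], [-0.002, -0.0, -1.0]]
wrist_force: [-0.4, -0.2, -0.3]
opening: 0.0681
```

```bash
python3 p.py .603 -.1737 .0245 -9; python3 -c "
from h import *
save('scene','s19',(260,160,380,260),6)"
```

```text
clock 37.35 tcp [ 0.6026 -0.173   0.0243] F [-0.4 -0.2 -0.3] open 0.0681 q [-23.  23.  89.   0.  68.  76.]
target [ 0.603  -0.1737  0.0245] turn [-0.     0.002  0.   ] = 1 x [-0.0005  0.0016  0.0003]
shift after turn (units) [ 0.011  0.012 -0.003] rows@0.6: 1
```

View pics/s19.png

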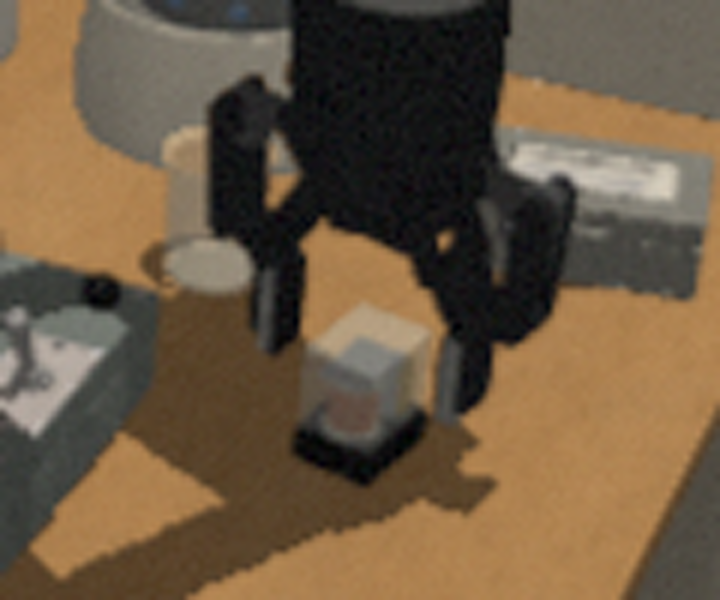

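>>> {"api": "send_rows", "payload": {
  "increments": [
    [0.01,0.01,0,0,0,0,1],
    [0,0,0,0,0,0,1],
    [0,0,0,0,0,0,1],
    [0,0,0,0,0,0,1],
    [0,0,0,0,0,0,1],
    [0,0,0,0,0,0,1],
    [0,0,0,0,0,0,1]
  ]
}}

```text
clock: 38.1
tcp_pos: [0.6038, -0.1741, 0.0262]
orientation: [[0.988, -0.157, 0.001], [-0.157, -0.988, -0.0], [0.001, 0.0, -1.0]]
wrist_force: [-0.4, 1.0, 6.3]
opening: 0.0316
```

>>> {"api": "send_rows", "payload": {
  "increments": [
    [0,0,-0.2,0,0,0,1],
    [0,0,-0.4,0,0,0,1],
    [0,0,-0.6,0,0,0,1],
    [0,0,-0.6,0,0,0,1],
    [0,0,-0.6,0,0,0,1],
    [0,0,-0.8,0,0,0,1],
    [0,0,0,0,0,-0.1,1],
    [0,0,0,0,0,-0.099,1],
    [0,0,0,0,0,0,1]
  ]
}}

```text
clock: 39.0
tcp_pos: [0.6034, -0.1739, 0.1862]
orientation: [[0.999, 0.044, 0.0], [0.044, -0.999, -0.0], [0.0, 0.0, -1.0]]
wrist_force: [0.2, 0.2, -1.8]
opening: 0.0317
```

```bash
python3 p.py -.0105 -.0490 .18 0 u; python3 -c "
from h import *
save('scene','s20',(220,110,370,290),3.3)"
```

```text
clock 39.0 tcp [ 0.6034 -0.1739  0.1862] F [ 0.2  0.2 -1.8] open 0.0317 q [-23.  16.  79.   0.  85.  64.]
target [ 0.5156 -0.0014  0.18  ] turn [ 0.    -0.     0.002] = 1 x [ 0.0001 -0.0004  0.0018]
shift after turn (units) [-1.61  -3.521  0.123] rows@0.6: 7
```

View pics/s20.png

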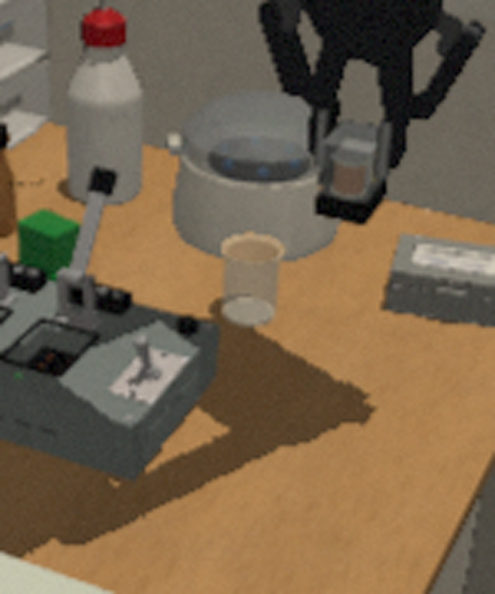

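>>> {"api": "send_rows", "payload": {
  "increments": [
    [-0.2,-0.25,0,0,0,0,1],
    [-0.3,-0.4,0,0,0,0,1],
    [-0.3,-0.5,0,0,0,0,1],
    [-0.3,-0.5,0,0,0,0,1],
    [-0.3,-0.5,0,0,0,0,1],
    [-0.2,-0.5,0,0,0,0,1],
    [0,-0.5,0,0,0,0,1],
    [0,-0.37,0,0,0,0,1],
    [0,0,0,0,0,0,1],
    [0,0,0,0,0,0,1]
  ]
}}

```text
clock: 40.05
tcp_pos: [0.5161, -0.0014, 0.1855]
orientation: [[0.999, 0.041, -0.0], [0.041, -0.999, -0.0], [-0.0, 0.0, -1.0]]
wrist_force: [-0.5, -0.7, -1.0]
opening: 0.0314
```

```bash
python3 p.py -.0105 -.0490 .095 0 u
```

```text
clock 40.05 tcp [ 0.5161 -0.0014  0.1855] F [-0.5 -0.7 -1. ] open 0.0314 q [-9.  3. 94. -0. 83. 79.]
target [ 0.5156 -0.0014  0.095 ] turn [ 0.     0.    -0.001] = 1 x [ 0.0001  0.0001 -0.0013]
shift after turn (units) [-1.100e-02 -1.000e-03  1.811e+00] rows@0.6: 4
```

>>> {"api": "send_rows", "payload": {
  "increments": [
    [-0.01,0,0.3,0,0,0,1],
    [0,0,0.5,0,0,0,1],
    [0,0,0.5,0,0,0,1],
    [0,0,0.35,0,0,0,1],
    [0,0,0.1,0,0,0,1],
    [0,0,0,0,0,0,1]
  ]
}}

```text
clock: 40.65
tcp_pos: [0.5155, -0.0021, 0.0977]
orientation: [[0.999, 0.04, -0.001], [0.04, -0.999, 0.0], [-0.001, -0.0, -1.0]]
wrist_force: [0.2, -1.0, -0.2]
opening: 0.0316
```

```bash
sed -i 's/x0,y0,x1,y1,s=165,165,265,240,8/x0,y0,x1,y1,s=185,165,285,240,8/' ov.py; python3 p.py -.0105 -.0490 .055 0 u; python3 ov.py s21 .5150 -.0014 .0705
```

```text
clock 40.65 tcp [ 0.5155 -0.0021  0.0977] F [ 0.2 -1.  -0.2] open 0.0316 q [ -9.   6. 101.  -0.  73.  79.]
target [ 0.5156 -0.0014  0.055 ] turn [-0.     0.001 -0.002] = 1 x [-0.0002  0.0012 -0.0015]
shift after turn (units) [ 0.002 -0.013  0.853] rows@0.6: 2
```

View pics/s21.png

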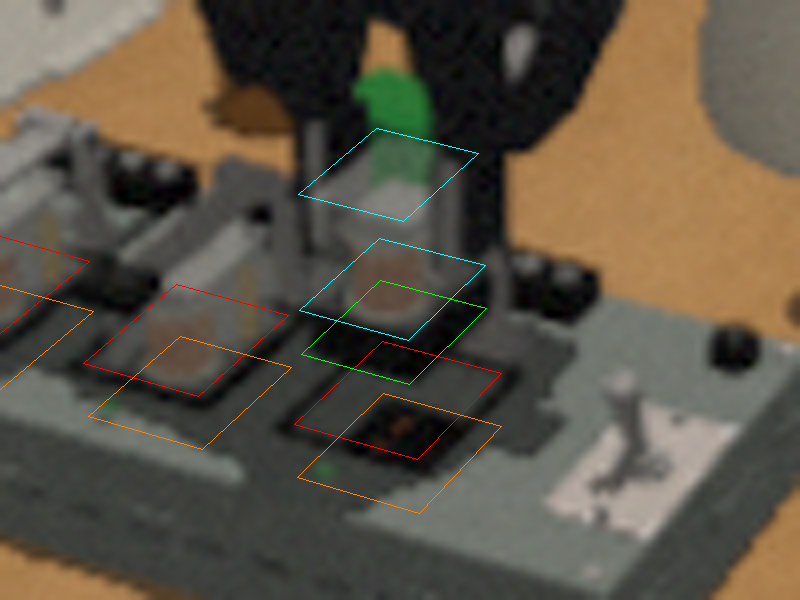

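>>> {"api": "send_rows", "payload": {
  "increments": [
    [0,-0.015,0.15,0,0,0,1],
    [0,0,0.15,0,0,0,1],
    [0,0,0.15,0,0,0,1],
    [0,0,0.1,0,0,0,1],
    [0,0,0,0,0,0,1]
  ]
}}

```text
clock: 41.2
tcp_pos: [0.5152, -0.0007, 0.0696]
orientation: [[0.999, 0.042, -0.001], [0.042, -0.999, 0.0], [-0.001, -0.0, -1.0]]
wrist_force: [-1.0, -0.3, -0.9]
opening: 0.0317
```

>>> {"api": "send_rows", "payload": {
  "increments": [
    [0,0,0.05,0,0,0,1],
    [0,0,0.05,0,0,0,1],
    [0,0,0,0,0,0,1]
  ]
}}

```text
clock: 41.5
tcp_pos: [0.5156, -0.0007, 0.0652]
orientation: [[0.999, 0.042, -0.0], [0.042, -0.999, 0.0], [-0.0, -0.0, -1.0]]
wrist_force: [-0.2, -1.1, -1.2]
opening: 0.0318
```

>>> {"api": "send_rows", "payload": {
  "increments": [
    [0,0.01,0.05,0,0,0,1],
    [0,0,0.05,0,0,0,1],
    [0,0,0.03,0,0,0,1],
    [0,0,0,0,0,0,1]
  ]
}}

```text
clock: 41.9
tcp_pos: [0.5155, -0.0012, 0.0587]
orientation: [[0.999, 0.042, -0.001], [0.042, -0.999, 0.0], [-0.001, -0.0, -1.0]]
wrist_force: [0.6, 0.2, -1.3]
opening: 0.0315
```

>>> {"api": "send_rows", "payload": {
  "increments": [
    [0,0,0.03,0,0,0,1],
    [0,0,0.02,0,0,0,1],
    [0,0,0,0,0,0,1]
  ]
}}

```text
clock: 42.2
tcp_pos: [0.5156, -0.0012, 0.0564]
orientation: [[0.999, 0.042, -0.0], [0.042, -0.999, 0.0], [-0.0, -0.0, -1.0]]
wrist_force: [0.4, 0.3, -1.3]
opening: 0.0316
```

Release and go behind lever 2.

>>> {"api": "send_rows", "payload": {
  "increments": [
    [0,0,0,0,0,0,0.45],
    [0,0,0,0,0,0,0.45],
    [0,0,0,0,0,0,0.45],
    [0,0,-0.3,0,0,0,0.45],
    [0,0,-0.5,0,0,0,0.45],
    [0,0,-0.6,0,0,0,0.45],
    [0,0,-0.6,0,0,0,1],
    [0,0,-0.6,0,0,0,1],
    [0,0,-0.2,0,0,0,1],
    [0,0,0,0,0,0,1]
  ]
}}

```text
clock: 43.2
tcp_pos: [0.5162, -0.0013, 0.1976]
orientation: [[0.999, 0.042, 0.002], [0.042, -0.999, -0.0], [0.002, 0.0, -1.0]]
wrist_force: [-0.6, 0.1, -1.1]
opening: 0.0001
```

```bash
python3 p.py .115 -.049 .19 0 u;python3 ov.py s22 .515 -.0012 .0305
```

```text
clock 43.2 tcp [ 0.5162 -0.0013  0.1976] F [-0.6  0.1 -1.1] open 0.0001 q [-9.  2. 93.  0. 84. 79.]
target [0.641  0.0039 0.19  ] turn [ 0.    -0.002 -0.   ] = 1 x [ 0.0004 -0.0023 -0.0001]
shift after turn (units) [2.498e+00 1.000e-03 1.530e-01] rows@0.6: 5
```

View pics/s22.png

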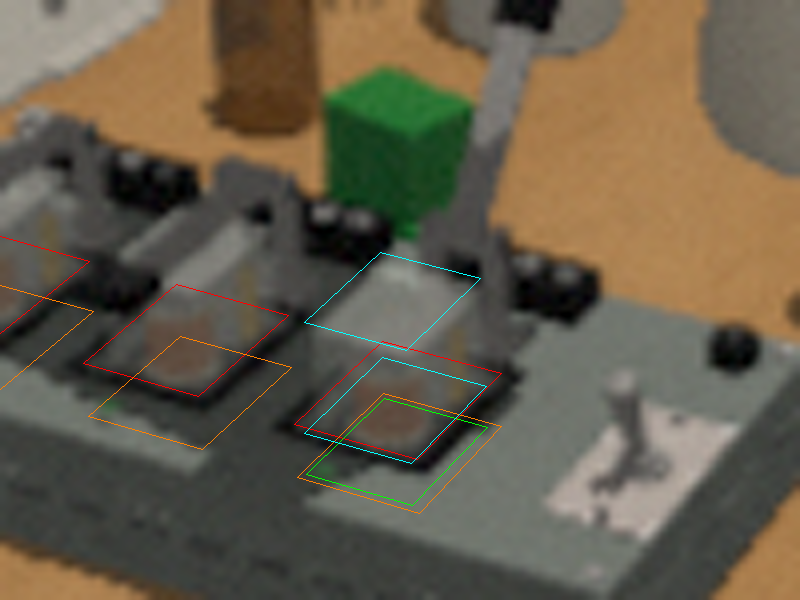

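>>> {"api": "send_rows", "payload": {
  "increments": [
    [0.25,0,0,0,0,0,1],
    [0.5,0,0,0,0,0,1],
    [0.5,0,0,0,0,0,1],
    [0.5,0,0,0,0,0,1],
    [0.5,0,0,0,0,0,1],
    [0.25,0,0.1,0,0,0,1],
    [0,0,0.4,0,0,0,1],
    [0,0,0.5,0,0,0,1],
    [0,0,0.35,0,0,0,1],
    [0,0,0,0,0,0,1]
  ]
}}

```text
clock: 44.25
tcp_pos: [0.6391, 0.0041, 0.125]
orientation: [[0.999, 0.042, -0.006], [0.042, -0.999, 0.001], [-0.006, -0.001, -1.0]]
wrist_force: [-0.1, 0.8, 0.6]
opening: 0.0002
```

>>> {"api": "send_rows", "payload": {
  "increments": [
    [-0.3,0,-0.12,0,0,0,1],
    [-0.3,0,0,0,0,0,1],
    [-0.25,0,0,0,0,0,1],
    [-0.25,0,0,0,0,0,1],
    [-0.25,0,0,0,0,0,1],
    [-0.25,0,0,0,0,0,1],
    [-0.25,0,0,0,0,0,1],
    [-0.25,0,0,0,0,0,1],
    [-0.25,0,0,0,0,0,1],
    [0,0,0,0,0,0,1]
  ]
}}

```text
clock: 45.25
tcp_pos: [0.5219, -0.0009, 0.1352]
orientation: [[0.999, 0.042, -0.0], [0.042, -0.999, -0.0], [-0.0, -0.0, -1.0]]
wrist_force: [-0.5, -0.0, 0.3]
opening: 0.0001
```

```bash
python3 p.py -.039 -.049 .0915 0 u
```

```text
clock 45.25 tcp [ 0.5219 -0.0009  0.1352] F [-0.5 -0.   0.3] open 0.0001 q [-9.  5. 97. -0. 77. 79.]
target [ 0.4871 -0.0026  0.0915] turn [-0.  0. -0.] = 1 x [-0.      0.0001 -0.0002]
shift after turn (units) [-0.697  0.004  0.874] rows@0.6: 2
```

>>> {"api": "send_rows", "payload": {
  "increments": [
    [-0.12,0,0.14,0,0,0,1],
    [-0.14,0,0.17,0,0,0,1],
    [-0.14,0,0.17,0,0,0,1],
    [-0.14,0,0.17,0,0,0,1],
    [-0.14,0,0.17,0,0,0,1],
    [0,0,0.08,0,0,0,1],
    [0,0,0.04,0,0,0,1],
    [0,0,0,0,0,0,1]
  ]
}}

```text
clock: 46.05
tcp_pos: [0.4893, -0.0024, 0.0878]
orientation: [[0.999, 0.042, -0.0], [0.042, -0.999, 0.0], [-0.0, -0.0, -1.0]]
wrist_force: [-0.1, 0.8, 0.6]
opening: 0.0002
```

>>> {"api": "send_rows", "payload": {
  "increments": [
    [0,0,0.03,0,0,0,1],
    [0,0,0,0,0,0,1],
    [0,0,0.03,0,0,0,1],
    [0,0,0,0,0,0,1]
  ]
}}

```text
clock: 46.45
tcp_pos: [0.4897, -0.0024, 0.0862]
orientation: [[0.999, 0.042, 0.001], [0.042, -0.999, -0.0], [0.001, 0.0, -1.0]]
wrist_force: [-7.4, 1.3, 19.6]
opening: 0.0
```

>>> {"api": "send_rows", "payload": {
  "increments": [
    [0,0,-0.3,0,0,0,1],
    [0,0,-0.6,0,0,0,1],
    [0,0,-0.6,0,0,0,1],
    [0,0,-0.5,0,0,0,1],
    [0,0,0,0,0,0,1]
  ]
}}

```text
clock: 46.95
tcp_pos: [0.4906, -0.0025, 0.1884]
orientation: [[0.999, 0.042, 0.005], [0.042, -0.999, -0.001], [0.005, 0.001, -1.0]]
wrist_force: [0.7, -0.0, 0.1]
opening: -0.0003
```

```bash
python3 p.py -.07 -.128 .19 0 u; python3 ov.py s23 0 0 -1;  python3 -c "
from h import *
save('top','t23',(160,160,320,240),5)"
```

```text
clock 46.95 tcp [ 0.4906 -0.0025  0.1884] F [ 0.7 -0.   0.1] open -0.0003 q [-9. -1. 97.  0. 83. 78.]
target [ 0.4594 -0.0828  0.19  ] turn [ 0.001 -0.005 -0.   ] = 1 x [ 0.001  -0.0052 -0.    ]
shift after turn (units) [-0.69   1.578 -0.032] rows@0.6: 3
```

View pics/s23.png

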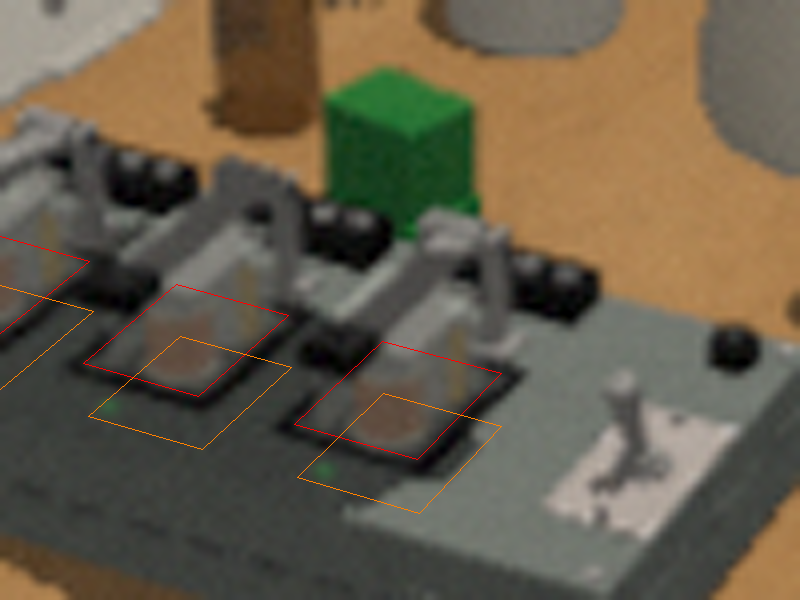

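View pics/t23.png

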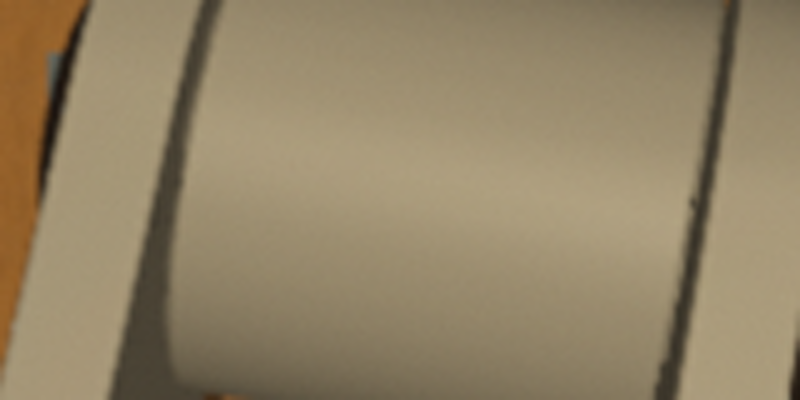

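>>> {"api": "send_rows", "payload": {
  "increments": [
    [-0.2,0.3,0,0,0,0,1],
    [-0.25,0.5,0,0,0,0,1],
    [-0.24,0.5,0,0,0,0,1],
    [0,0.28,0,0,0,0,1],
    [0,0,0.4,0,0,0,1],
    [0,0,0.5,0,0,0,1],
    [0,0,0.5,0,0,0,1],
    [0,0,0.5,0,0,0,1],
    [0,0,0.4,0,0,0,1],
    [0,0,0,0,0,0,1]
  ]
}}

```text
clock: 48.05
tcp_pos: [0.4566, -0.0821, 0.067]
orientation: [[0.999, 0.042, -0.005], [0.042, -0.999, 0.002], [-0.005, -0.002, -1.0]]
wrist_force: [0.6, 0.3, -0.1]
opening: -0.0002
```

```bash
python3 p.py -.022 -.128 .073 0 u; python3 -c "
from h import *
save('scene','s24',(200,150,320,250),6)"
```

```text
clock 48.05 tcp [ 0.4566 -0.0821  0.067 ] F [ 0.6  0.3 -0.1] open -0.0002 q [-20.   2. 109.   0.  69.  68.]
target [ 0.5074 -0.0808  0.073 ] turn [-0.002  0.005 -0.   ] = 1 x [-0.0021  0.0048 -0.0003]
shift after turn (units) [ 1.015  0.017 -0.12 ] rows@0.6: 2
```

View pics/s24.png

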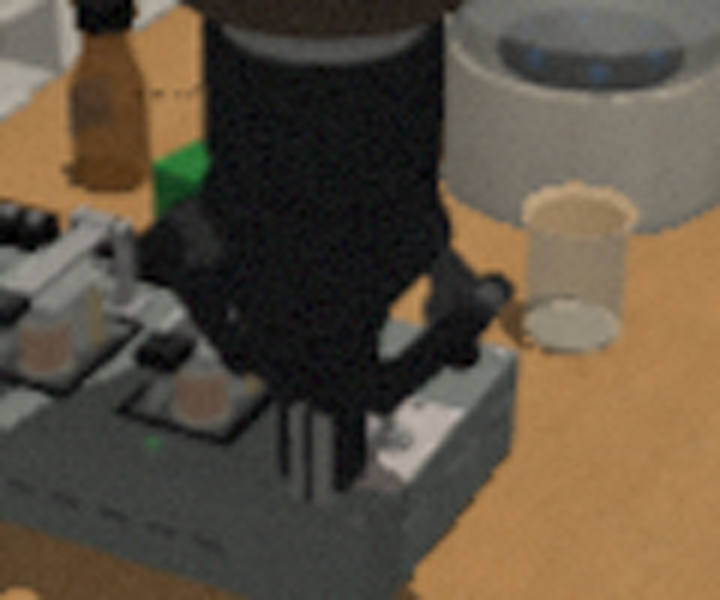

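>>> {"api": "send_rows", "payload": {
  "increments": [
    [0,0,-0.1,0,0,0,1],
    [0.2,0,0,0,0,0,1],
    [0.15,0,0,0,0,0,1],
    [0.1,0,0,0,0,0,1],
    [0.1,0,0,0,0,0,1],
    [0.1,0,0,0,0,0,1],
    [0.1,0,0,0,0,0,1],
    [0.1,0,0,0,0,0,1],
    [0.1,0,0,0,0,0,1],
    [0,0,0,0,0,0,1]
  ]
}}

```text
clock: 49.1
tcp_pos: [0.506, -0.0807, 0.0749]
orientation: [[0.999, 0.042, 0.0], [0.042, -0.999, 0.0], [0.0, -0.0, -1.0]]
wrist_force: [-0.7, 0.5, 0.4]
opening: 0.0001
```

```bash
python3 p.py -.022 -.128 .073 0 u; python3 -c "
from h import *
save('scene','s25',(200,150,320,250),6)"
```

```text
clock 49.1 tcp [ 0.506  -0.0807  0.0749] F [-0.7  0.5  0.4] open 0.0001 q [-18.   7. 103.   0.  70.  70.]
target [ 0.5074 -0.0808  0.073 ] turn [-0. -0. -0.] = 1 x [-0.0001 -0.     -0.    ]
shift after turn (units) [0.028 0.002 0.037] rows@0.6: 1
```

View pics/s25.png

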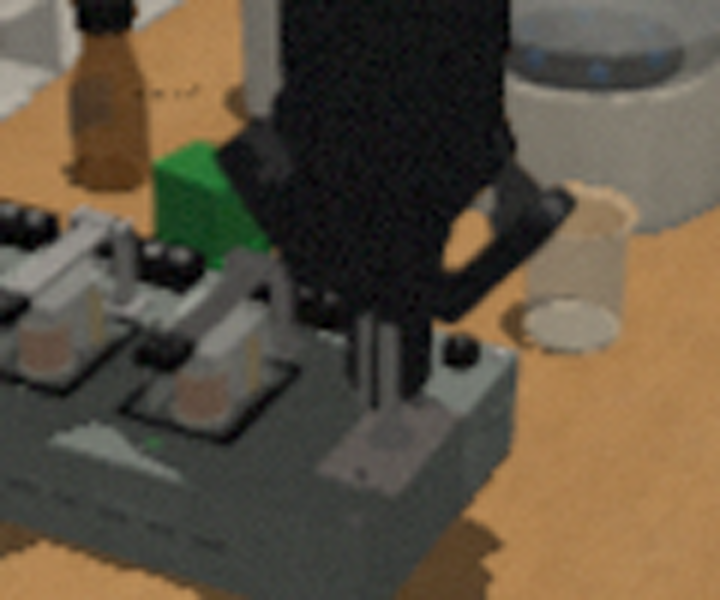

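>>> {"api": "send_rows", "payload": {
  "increments": [
    [-0.2,0,0,0,0,0,1],
    [-0.3,0,0,0,0,0,1],
    [-0.2,0,-0.4,0,0,0,1],
    [0,0,-0.6,0,0,0,1],
    [0,0,-0.6,0,0,0,1],
    [0,0,-0.6,0,0,0,1],
    [0,0,-0.3,0,0,0,1],
    [0,0,0,0,0,0,1]
  ]
}}

```text
clock: 49.95
tcp_pos: [0.4705, -0.0824, 0.202]
orientation: [[0.999, 0.042, 0.003], [0.042, -0.999, -0.001], [0.003, 0.001, -1.0]]
wrist_force: [-0.2, -0.4, -0.2]
opening: 0.0002
```

```bash
python3 -c "
from h import *
save('scene','s26',(150,150,290,250),5.6)"
```

```text
(no output)
```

View pics/s26.png

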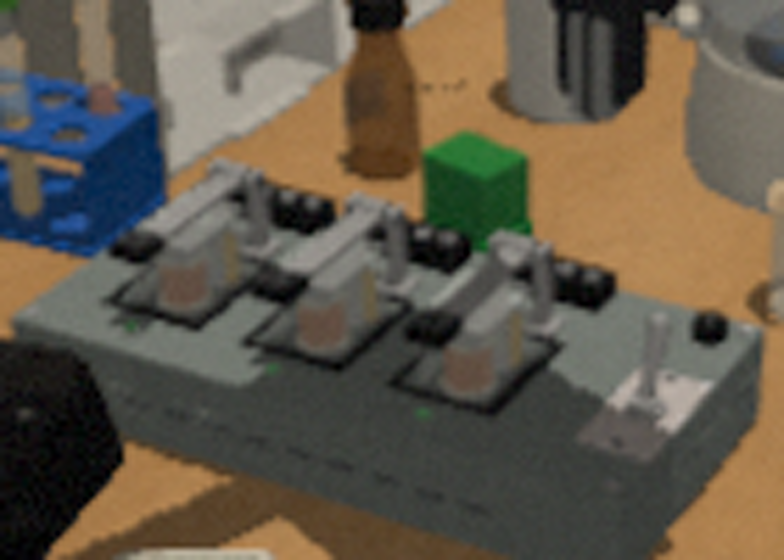

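>>> {"api": "send_rows", "payload": {
  "increments": [
    [0,0.5,0,0,0,0,1],
    [0,0.6,0,0,0,0,1],
    [0,0.6,0,0,0,0,1],
    [0,0.6,0,0,0,0,1],
    [0,0.6,0,0,0,0,1],
    [0,0.6,0,0,0,0,1],
    [0,0.6,0,0,0,0,1],
    [0,0,0,0,0,0,1],
    [0,0,0,0,0,0,1]
  ]
}}

```text
clock: 50.9
tcp_pos: [0.4783, -0.287, 0.1984]
orientation: [[0.999, 0.041, -0.002], [0.041, -0.999, 0.002], [-0.002, -0.002, -1.0]]
wrist_force: [0.4, 0.6, -1.5]
opening: -0.0004
```

```bash
python3 -c "
from h import *
save('top','t27',(160,150,320,250),5)"
```

```text
(no output)
```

View pics/t27.png

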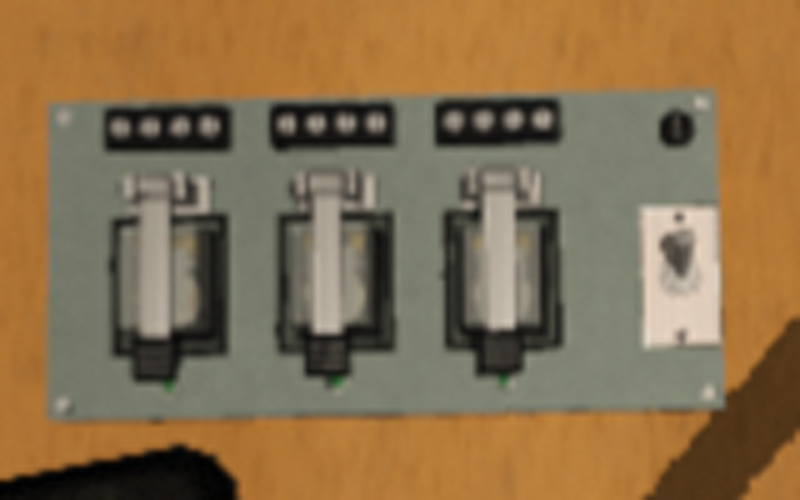

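```bash
python3 -c "
from h import *
print(env.close_job())"
```

```text
the job is handed in; nothing more can be done
None
```

I refitted all three relays and handed the job in at about 51 s of the 210 s allowed. No verdict was reported.

- **Sequence:** I flipped the toggle off and pushed all three levers back. I then seated one relay in each pocket and shut its lever before fetching the next, and flipped the toggle back on last.
- **Knocked relay:** The third relay had been knocked about 5 cm aside by the time I went for it, so I measured its pose again before grasping it.
- **Left alone:** I did not touch the beaker or the green block.
- **Final pictures (scene and top):** All three levers lie level over their relays, and the bat leans to the rear exactly as it did at the start (ON). The arm stood clear in free space.
- **Lever stops:** Each lever was pressed down to a firm stop of 14 to 20 N, with the fingertips at 86 mm. All three stopped at nearly the same height, which agrees with fully seated relays.
- **Disagreements:** The two cameras differed by 2 to 3 mm on positions and a few degrees on relay yaw. I averaged them, and the first two relays brushed the rear pocket wall at about 3 N. A shift of about 1 mm cleared that.

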